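# Find the focus drive with worn gears by its free play

### The arm

A 7-joint arm with a two-finger parallel gripper is mounted at the origin on the work surface. World frame = base frame: x ahead of the robot, y to its left, z up, the work surface at z = 0. Lengths are in m, angles in degrees, forces in N, time in s.
With the tool pointing down it reaches from about 0.4 to 0.875 m from the base axis. Payload 6.5 kg.
Tool frame: the origin (TCP) lies midway between the tips of the shut fingers; the grasp point (between the pads) lies 19 mm behind it; z points along the fingers, y is the line along which they close (so a half turn about z gives the same grasp; the last joint's range is limited). The gripper opens to 88 mm and grips with 3 to 60 N. Pads are 18 mm wide; open, the fingers measure 123 mm over their backs; the gripper's body (75 mm by 187 mm) begins 45 mm behind the grasp point.
Start: joints at [-80.856, 30.733, -0.252, 88.115, 0.149, 61.152, -4.079], TCP at [0.146, 0.633, 0.239] pointing down, gripper open.
Joint ranges: [-154.64, 154.64], [-21.42, 123.67], [-72.66, 72.17], [13.99, 137.28], [-74.86, 254.86], [10.95, 109.41], [-158.01, 158.01]. Speed limits (degrees/s): [136.94, 136.94, 180, 180, 180, 180, 180].

### API

Orientations are given as a 3x3 rotation matrix whose columns are the frame's x, y, z axes.
In Python, from bench import robot gives the robot as it stands.
- The arm moves only by the tool step_arm, never from a script. Its argument "increments" is a list of rows, each an object of numbers: "x", "y", "z": the shift along the tool's x, y, z in cm; "rx", "ry", "rz": the turn, a rotation vector about the tool's x, y, z in degrees; "grip": the opening, from 0 (shut) to 1 (fully open). A call has 1 to 5 rows; each row shifts and turns the commanded pose from where the row before left it, along the tool's axes as they then stand; what a row does not reach is not made up. A row lasts 1/12 s, in which the tool goes at most 41.7 mm and 7.16 degrees, less where a joint would pass 70% of its speed; a pose out of reach is approached as far as the arm can. A call with a gripper value outside its range is refused whole. The fingers move at their own pace and stop on an object; the grip force is fixed at half the most. Time passes only in rows, so rows that do not move let the fingers close. It gives the time, the measured TCP pose, the force, the opening and the grip force at its end, in the units of the state.
- robot.get_obs(): the state, without advancing time (a new reading comes with each control period).
- robot.read_camera(name): name is "scene" or "top" or "wrist"; returns the picture (420x560x3 uint8, blue, green, red); there is no depth.
- robot.camera_info(name): a dict with "K" (3x3 intrinsics, pixels), "pose" (4x4, takes a point from camera to world coordinates); the wrist camera has in their place "tool_from_camera" (4x4, takes a point from camera to tool coordinates, whose origin is the TCP and whose axes are the flange's). Camera axes: x right, y up, looking along -z (the intrinsics and any distortion apply to the point x, -y, -z); pixel columns grow to the right and rows downward; lengths in m; the calibration is good to about 2 mm. A picture is of the moment at which its call begins: read the wrist's pose just before it. camera_info takes no time and is no camera call.
- robot.finish_job(): hands the job in; it is judged then, once.
Trained networks look in the newest picture that a camera, given by its name, has taken for a name from the list of things; names that differ only in an ending like _2 or _b are one class to them, and where a whole thing is asked for, a point or a joint stands for the part that bears it (a point fixed in the world has none). Each returns a list of dicts, best first, with "score" (0 to 1); they miss things now and then, are a little off and sometimes report something else, mostly with a low value. They report only what shows in the picture. A call takes as long as a camera call. They do not tell look-alikes from the thing itself.
- robot.outline_of(camera, query): "mask" (420x560 bool, what is visible of it) and "point" ([column, row] in pixels, amid what is visible of it).
- robot.spot_point(camera, query): "point" ([column, row] in pixels: a listed point, or the origin of a listed thing).
The state is a dict: "t": time; "joints": joint angles; "joint_vel": joint speeds; "tau": joint torques, N m; "eef_pos": TCP position; "tool_rot": TCP orientation; "force": force on the tool from outside, world axes, zero at the start; "wrist_torque": the same for the moment, N m; "gripper_width": opening from 0.0 (shut) to 1.0 (fully open); "grip_force": force on a finger pad.
Only numpy, scipy, OpenCV 4.12 (cv2) and the standard library are available. Lean on these libraries where they do the work, as an engineer would, in place of code of your own. Each camera call takes 0.05 s, during which the arm holds its last target. There are 200 camera calls.

### The job

One of these two microscope focus drives is worn and has far more free play between its knob and its brass gear wheel. Start with the left-hand drive as the robot sees it: turn its knob clockwise through its play until you feel the sprung wheel resist, then anticlockwise until it resists again, without forcing the wheel far round; do the same with the right-hand one. Then push the fault flag of the worn drive over to the left against its stop, and leave the other drive's flag and the things lying around alone.

Things in the scene. Friction and masses are not known exactly. Their poses are not given: they have to be found in the camera images.
- drive_a: One of two look-alike grey focus drives fixed to the bench, left (y > 0) and right (y < 0). Wedge housing 170 (x) x 130 x 90 mm; origin under its centre, x away from the robot, z up. Its front slopes 30 degrees, facing up and to -x: 30 mm high at x = -85, 90 mm high at x = 19; behind is a flat ledge 90 mm high. On the slope lie a brass gear wheel (89 mm across, 10 thick) and on it, coaxial, a black bar knob.
- grip_a (a point): Grip point of drive_a's bar knob: on the turning axis, 28 mm above the wheel's upper surface, 16 mm below the knob's top. Bar 46 mm long (x), 14 wide (y), from 6 to 44 mm above the wheel; under it a round foot of 16 mm radius. Axes: x along the bar, y across it, z along the turning axis, out of the slope (30 degrees from vertical, towards -x of the drive).
- knob_a (a joint): Angle of the knob against its wheel, rad: 0 = middle of the play, + = anticlockwise looking onto the knob; starts within 0.03 of 0. In the play it turns almost freely (0.012 N m); past either end it takes the wheel along against a spring (1.2 N m per rad), which returns when let go. The sound drive's play is under 10 degrees in all, the worn one's over 25; nothing outside shows which is worn.
- rim_a (a point): Small dark stud on the gear wheel of drive_a, 34 mm from the axis on the wheel's upper surface: it moves only when the wheel turns.
- flag_a (a joint): Fault flag of drive_a, a toggle on the middle of the rear ledge: 0 = leaning 0.5 rad to the drive's -y (right, the start), 1.0 = its stop, leaning 0.5 rad to +y (left). It swings about a line along x at y = 0, x = 55 mm, z = 100 mm in the housing's frame, takes about 1 N at the paddle, and stays where it is left.
- paddle_a (a point): Centre of the flag's aluminium paddle, 26 mm (along the drive's x) x 5 mm x 24 mm, 55 mm from the flag's axis on a thin steel rod 8 mm across.
- drive_b: One of two look-alike grey focus drives fixed to the bench, left (y > 0) and right (y < 0). Wedge housing 170 (x) x 130 x 90 mm; origin under its centre, x away from the robot, z up. Its front slopes 30 degrees, facing up and to -x: 30 mm high at x = -85, 90 mm high at x = 19; behind is a flat ledge 90 mm high. On the slope lie a brass gear wheel (89 mm across, 10 thick) and on it, coaxial, a black bar knob.
- grip_b (a point): Grip point of drive_b's bar knob: on the turning axis, 28 mm above the wheel's upper surface, 16 mm below the knob's top. Bar 46 mm long (x), 14 wide (y), from 6 to 44 mm above the wheel; under it a round foot of 16 mm radius. Axes: x along the bar, y across it, z along the turning axis, out of the slope (30 degrees from vertical, towards -x of the drive).
- knob_b (a joint): Angle of the knob against its wheel, rad: 0 = middle of the play, + = anticlockwise looking onto the knob; starts within 0.03 of 0. In the play it turns almost freely (0.012 N m); past either end it takes the wheel along against a spring (1.2 N m per rad), which returns when let go. The sound drive's play is under 10 degrees in all, the worn one's over 25; nothing outside shows which is worn.
- rim_b (a point): Small dark stud on the gear wheel of drive_b, 34 mm from the axis on the wheel's upper surface: it moves only when the wheel turns.
- flag_b (a joint): Fault flag of drive_b, a toggle on the middle of the rear ledge: 0 = leaning 0.5 rad to the drive's -y (right, the start), 1.0 = its stop, leaning 0.5 rad to +y (left). It swings about a line along x at y = 0, x = 55 mm, z = 100 mm in the housing's frame, takes about 1 N at the paddle, and stays where it is left.
- paddle_b (a point): Centre of the flag's aluminium paddle, 26 mm (along the drive's x) x 5 mm x 24 mm, 55 mm from the flag's axis on a thin steel rod 8 mm across.
- spool: Bystander: solder spool, 56 mm across, 40 mm high, standing loose between the drives; origin under its centre.
- jar: Bystander: amber flux jar, 48 mm across, 70 mm high; origin under its centre.
- parts_box: Bystander: blue open box 120 x 170 x 50 mm; origin under its centre.
Not all that is in view belongs to the job. What is shaped like the drive_b but brown is not meant. Leave any green look-alike of the drive_a alone.

How it is judged:
By the outcome, as a careful person would: the job done as asked, in the order asked, and still so for the second after the job is handed in, with the robot touching nothing.
It also fails if it takes over 72 s, if anything falls off the work surface, if the arm or the gripper's body presses on something with over 40 N, if the wrist force passes 120 N, or if a joint passes its speed limit or range.

## Working session

There is one attempt and no reset: what is moved stays moved. The work goes in short steps, Python scripts to look and compute and a tool call to move; the robot and the scene stay as the last step left them, time stands still between calls to the robot, and variables do not carry over. Pictures are saved under pics/ and viewed, at most 10 in all, crops included, and the job is handed in when it is done.

Besides the shell and the picture viewer there is one more tool, called after ">>>" as a command line: name --argument value ..., lists and objects as JSON in quotes. step_arm: Moves the arm, as the interface text tells. Its arguments: {"type":"object","properties":{"increments":{"type":"array"}},"required":["increments"]}

```bash
mkdir -p pics; ls; cat > h.py <<'E'
import numpy as np, cv2
from bench import robot
def cam(name):
    i=robot.camera_info(name); K=np.array(i["K"])
    if "pose" in i: return K,np.array(i["pose"]),i
    o=robot.get_obs(); T=np.eye(4); T[:3,:3]=o["tool_rot"]; T[:3,3]=o["eef_pos"]
    return K,T@np.array(i["tool_from_camera"]),i
def ray(name,p,c=None):
    K,T,i=c or cam(name)
    d=np.linalg.inv(K)@[p[0],p[1],1]; d=np.array([d[0],-d[1],-d[2]])
    return T[:3,3],T[:3,:3]@d
def onz(name,p,z,c=None):
    o,d=ray(name,p,c); return o+d*(z-o[2])/d[2]
def tri(rs):
    A=np.zeros((3,3));b=np.zeros(3)
    for o,d in rs:
        d=d/np.linalg.norm(d);P=np.eye(3)-np.outer(d,d);A+=P;b+=P@o
    x=np.linalg.solve(A,b)
    return x,[np.linalg.norm(np.cross(x-o,d/np.linalg.norm(d))) for o,d in rs]
E
python3 - <<'E'
from h import *
for n in("scene","top"):
    im=robot.read_camera(n); cv2.imwrite(f"pics/{n}0.png",im)
    print(n,cam(n)[2])
    for q in("drive_a","grip_a","rim_a","paddle_a"):
        print(q,[(np.round(r["point"]).tolist(),round(r["score"],2)) for r in robot.spot_point(n,q)])
print(robot.get_obs())
E
```

```text
pics
scene {'K': array([[406.67856434,   0.        , 279.11970552],
       [  0.        , 406.67856434, 211.92910397],
       [  0.        ,   0.        ,   1.        ]]), 'pose': array([[ 0.74139607, -0.45740273,  0.49103422,  0.98797223],
       [ 0.67105818,  0.50923106, -0.53885495, -0.5688211 ],
       [-0.00357615,  0.72901747,  0.68448575,  0.82992378],
       [ 0.        ,  0.        ,  0.        ,  1.        ]])}
drive_a [([257.0, 296.0], 0.86), ([332.0, 202.0], 0.81), ([113.0, 266.0], 0.67), ([420.0, 187.0], 0.67)]
grip_a [([411.0, 159.0], 0.76), ([322.0, 171.0], 0.67), ([246.0, 259.0], 0.62), ([85.0, 234.0], 0.62), ([367.0, 296.0], 0.59)]
rim_a [([330.0, 177.0], 0.94), ([99.0, 241.0], 0.72), ([255.0, 267.0], 0.66), ([421.0, 165.0], 0.64)]
paddle_a [([262.0, 279.0], 0.62), ([97.0, 243.0], 0.57), ([445.0, 157.0], 0.47), ([342.0, 174.0], 0.42)]
top {'K': array([[449.06987228,   0.        , 290.10691179],
       [  0.        , 449.06987228, 212.7969761 ],
       [  0.        ,   0.        ,   1.        ]]), 'pose': array([[ 0.01189998,  0.98756181, -0.15678032,  0.25346913],
 
[... 772 characters left out ...]
07890073]), 'joint_vel': array([ 0.00103289, -0.06399635,  0.02436434, -0.1363977 , -0.03395472,
        0.06296928, -0.12368744]), 'tau': array([-1.33072140e-04, -5.70465159e+01,  9.89239700e-01, -2.51711905e+01,
       -5.61974617e-02,  1.17781997e-02,  5.60363685e-05]), 'eef_pos': array([0.14552863, 0.63347701, 0.23868791]), 'tool_rot': array([[-9.74621902e-01,  2.23857428e-01,  1.75175348e-05],
       [ 2.23857426e-01,  9.74621901e-01, -5.84280448e-05],
       [-3.01525249e-05, -5.30238219e-05, -9.99999998e-01]]), 'force': array([ 0.14121338, -0.27260376, -0.36916873]), 'wrist_torque': array([ 0.0450939 , -0.0537902 ,  0.00200447]), 'grip_force': 0.0, 'gripper_width': 0.9994037729716153}
```

```bash
python3 - <<'E'
import cv2,numpy as np
a=cv2.imread("pics/scene0.png");b=cv2.imread("pics/top0.png")
cv2.imwrite("pics/c1.png",cv2.resize(b[100:340,100:450],(800,549),interpolation=cv2.INTER_CUBIC))
E
```

```text
(no output)
```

View pics/scene0.png

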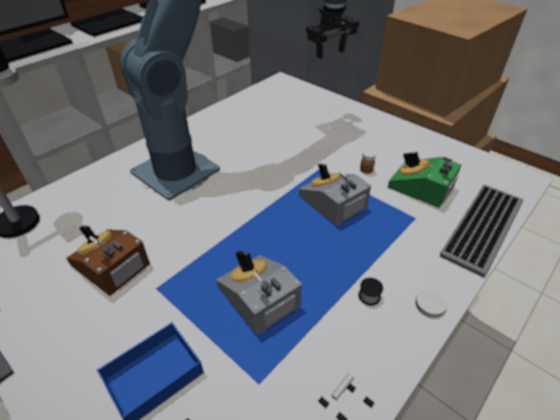

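View pics/c1.png

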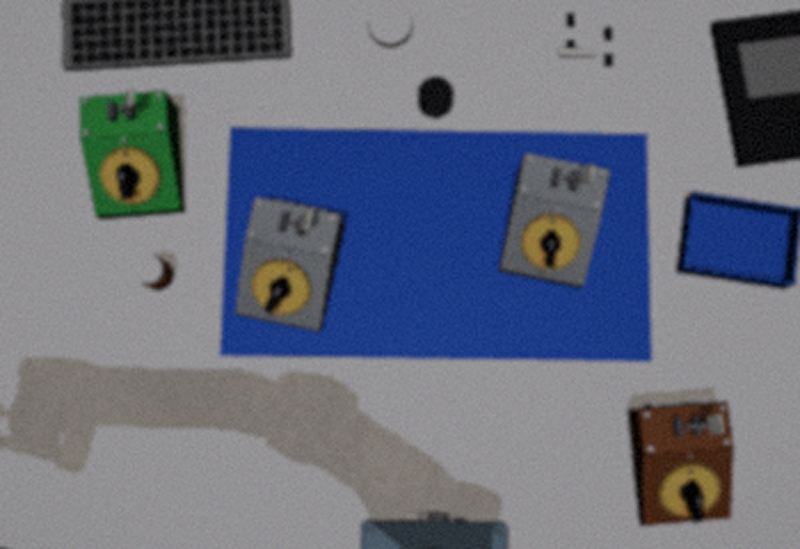

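Top picture: the grey drives on the blue mat are at (227,216), left, and (339,201), right. In the scene picture they are at (332,202) and (257,296). The green one at (159,171) and the brown one at (398,301) are decoys. The c1 crop confirms the grey colour of both.

```bash
python3 - <<'E'
from h import *
S,T=cam("scene"),cam("top")
P={"L":dict(drive=((332,202),(227,216)),grip=((322,171),(218,230)),rim=((330,177),(227,216)),pad=((342,174),(233,196))),
"R":dict(drive=((257,296),(339,201)),grip=((246,259),(344,208)),rim=((255,267),(338,195)),pad=((262,279),(358,176)))}
for k in P:
  for n,(a,b) in P[k].items():
    x,e=tri([ray("scene",a,S),ray("top",b,T)]); print(k,n,x.round(3),np.round(e,4))
  a,b=P[k]["drive"]; print(onz("scene",a,0,S).round(3),onz("top",b,0,T).round(3))
# housing corners from crop: ledge back corners (z=.09), front bottom corners (z=.03)
f=350/800
for k,c in {"L":[(254,197,.09),(345,212,.09),(236,314,.03),(320,331,.03)],"R":[(526,152,.09),(609,169,.09),(501,270,.03),(582,287,.03)]}.items():
  Q=[onz("top",(100+u*f,100+v*f),z,T) for u,v,z in c]; print(k,np.round(Q,3).tolist())
  d1=Q[0]-Q[1];d2=Q[2]-Q[3];bk=(Q[0]+Q[1])/2;fr=(Q[2]+Q[3])/2
  print(np.linalg.norm(d1[:2]),np.linalg.norm(d2[:2]),np.linalg.norm((bk-fr)[:2]),"yaw",[np.degrees(np.arctan2(-d[0],d[1])).round(1) for d in(d1,d2)],np.degrees(np.arctan2(*(bk-fr)[[1,0]])),"ctr",((bk+fr)/2)[:2])
E
```

```text
L drive [0.486 0.225 0.003] [0.0026 0.0026]
L grip [0.427 0.243 0.081] [0.0025 0.0025]
L rim [0.474 0.214 0.099] [0. 0.]
L pad [0.53  0.189 0.154] [0.0016 0.0016]
[ 0.483  0.226 -0.   ] [0.489 0.227 0.   ]
R drive [ 0.55  -0.171 -0.008] [0.0001 0.0001]
R grip [ 0.51  -0.169  0.099] [0.0063 0.0063]
R rim [ 0.547 -0.16   0.094] [0.0061 0.0061]
R pad [ 0.607 -0.211  0.149] [0.0043 0.0043]
[ 0.554 -0.174  0.   ] [ 0.548 -0.17   0.   ]
L [[0.576, 0.272, 0.09], [0.555, 0.138, 0.09], [0.409, 0.302, 0.03], [0.385, 0.175, 0.03]]
0.13612192114739657 0.129308013492233 0.17238396717773366 yaw [np.float64(-8.7), np.float64(-10.7)] -11.334277826008135 ctr [0.48121122 0.22189801]
R [[0.65, -0.129, 0.09], [0.626, -0.253, 0.09], [0.481, -0.097, 0.03], [0.457, -0.22, 0.03]]
0.12582639384289407 0.12552216426413948 0.17249932952573416 yaw [np.float64(-11.1), np.float64(-11.2)] -10.883348017250082 ctr [ 0.55362155 -0.17470887]
```

```bash
cat >> h.py <<'E'
from scipy.spatial.transform import Rotation as Ro
def tgt(yaw,phi=0):
    "tool rot for a drive of that yaw, bar turned phi (deg, + = anticlockwise onto knob) from the drive's x"
    z=np.array([.5,0,-.866025]);x=np.array([-.866025,0,-.5]);y=np.array([0,1.,0])
    return Ro.from_euler("z",yaw,degrees=True).as_matrix()@np.c_[x,y,z]@Ro.from_rotvec([0,0,-phi],degrees=True).as_matrix()
def need(pos,R):
    "turn (deg, tool axes) first, then shift (cm, axes after the turn)"
    o=robot.get_obs();R0=np.array(o["tool_rot"])
    print("t",round(o["t"],2),"pos",np.round(o["eef_pos"],4),"turn",np.degrees(Ro.from_matrix(R0.T@R).as_rotvec()).round(2),"shift",(R.T@(pos-o["eef_pos"])*100).round(2))
E
python3 - <<'E'
from h import *
print(robot.camera_info("wrist"))
R=tgt(-10.7); g=np.array([.432,.234,.093])
need(g-.131*R[:,2],R)
E
```

```text
{'K': array([[370.72962971,   0.        , 276.67461297],
       [  0.        , 370.72962971, 212.24362684],
       [  0.        ,   0.        ,   1.        ]]), 'tool_from_camera': array([[ 4.79028544e-04,  9.49646221e-01,  3.13323835e-01,
         8.11959725e-02],
       [ 9.99999811e-01, -3.34434302e-04, -5.15231094e-04,
        -6.82100586e-04],
       [-3.84501023e-04,  3.13324023e-01, -9.49646202e-01,
        -1.47590709e-01],
       [ 0.00000000e+00,  0.00000000e+00,  0.00000000e+00,
         1.00000000e+00]])}
t 0.5 pos [0.1455 0.6335 0.2387] turn [ -0.59 -29.99  -2.18] shift [-23.52 -33.93  17.3 ]
```

>>> step_arm --increments '[{"ry": -6,"rz": -0.4,"rx": -0.1},{"ry": -6,"rz": -0.4,"rx": -0.1},{"ry": -6,"rz": -0.4,"rx": -0.1},{"ry": -6,"rz": -0.4,"rx": -0.1},{"ry": -6,"rz": -0.4,"rx": -0.1}]'

```text
validation failed for argument at $.in...
```

>>> step_arm --increments '[{"x": -1.8,"y": -2.6,"z": 1.3},{"x": -1.8,"y": -2.6,"z": 1.3},{"x": -1.8,"y": -2.6,"z": 1.3},{"x": -1.8,"y": -2.6,"z": 1.3},{"x": -1.8,"y": -2.6,"z": 1.3}]'

```text
validation failed for argument at $.in...
```

>>> step_arm --increments '[{"x": -1.8,"y": -2.6,"z": 1.3},{"x": -1.8,"y": -2.6,"z": 1.3},{"x": -1.8,"y": -2.6,"z": 1.3},{"x": -1.8,"y": -2.6,"z": 1.3},{"x": -1.8,"y": -2.6,"z": 1.3}]'

```text
validation failed for argument at $.in...
```

>>> step_arm --increments '[{"x": -1.8,"y": -2.6,"z": 1.4},{"x": -1.8,"y": -2.6,"z": 1.4},{"x": -1.9,"y": -2.7,"z": 1.5},{}]'

```text
validation failed for argument at $.in...
```

```bash
cat > look.py <<'E'
from h import *
import sys
k=sys.argv[1]
g=eval(sys.argv[3]);yaw=float(sys.argv[4])
im=robot.read_camera("wrist"); c=cam("wrist"); cv2.imwrite(f"pics/{k}.png",im)
for q in("grip_a","rim_a","paddle_a","drive_a"):
    print(q,[(np.round(r["point"]).tolist(),round(r["score"],2)) for r in robot.spot_point("wrist",q)])
K,T,_=c; R=tgt(yaw)
def pix(p):
    q=T[:3,:3].T@(np.array(p)-T[:3,3]); v=K@[q[0],-q[1],-q[2]]; return (v[:2]/v[2]).round(1)
print("predicted grip px",pix(g),"axis at wheel top",pix(g+.028*R[:,2]),"knob top",pix(g-.016*R[:,2]))
need(g-.131*R[:,2],R); print(robot.get_obs()["joints"].round(1))
E
python3 look.py w1 L "np.array([.432,.234,.093])" -10.7
```

```text
grip_a []
rim_a []
paddle_a []
drive_a []
predicted grip px [-10.5 508.5] axis at wheel top [  7.6 495.1] knob top [-21.9 517.1]
t 0.75 pos [0.1455 0.6335 0.2387] turn [ -0.58 -30.    -2.19] shift [-23.52 -33.94  17.31]
[-80.9  30.7  -0.3  88.1   0.1  61.2  -4.1]
```

View pics/w1.png

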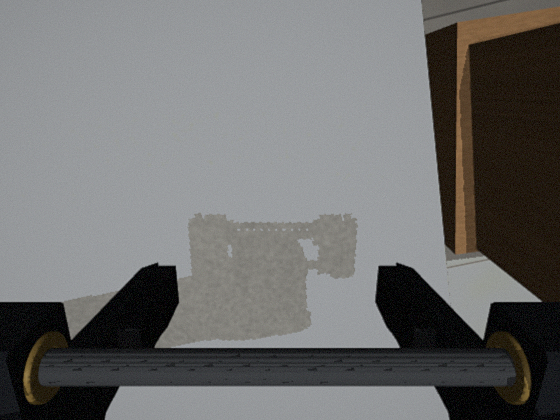

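The moves were refused by the argument check and the arm hasn't moved. The wrist picture shows only bare bench. I'll try again with every key filled in.

>>> step_arm --increments '[{"x": 0,"y": 0,"z": 0,"rx": -0.1,"ry": -6,"rz": -0.4,"grip": 1},{"x": 0,"y": 0,"z": 0,"rx": -0.1,"ry": -6,"rz": -0.4,"grip": 1},{"x": 0,"y": 0,"z": 0,"rx": -0.1,"ry": -6,"rz": -0.4,"grip": 1},{"x": 0,"y": 0,"z": 0,"rx": -0.1,"ry": -6,"rz": -0.4,"grip": 1},{"x": 0,"y": 0,"z": 0,"rx": -0.1,"ry": -6,"rz": -0.4,"grip": 1}]'

```text
t: 1.17
eef_pos: [0.1451, 0.6343, 0.2398]
tool_rot: [[-0.848, 0.188, 0.495], [0.163, 0.982, -0.093], [-0.504, 0.002, -0.864]]
force: [1.0, 0.5, -0.5]
gripper_width: 1.001
grip_force: 0.0
```

>>> step_arm --increments '[{"x": -1.8,"y": -2.6,"z": 1.3,"rx": 0,"ry": 0,"rz": 0,"grip": 1},{"x": -1.8,"y": -2.6,"z": 1.3,"rx": 0,"ry": 0,"rz": 0,"grip": 1},{"x": -1.8,"y": -2.6,"z": 1.3,"rx": 0,"ry": 0,"rz": 0,"grip": 1},{"x": -1.8,"y": -2.6,"z": 1.3,"rx": 0,"ry": 0,"rz": 0,"grip": 1},{"x": -1.8,"y": -2.6,"z": 1.3,"rx": 0,"ry": 0,"rz": 0,"grip": 1}]'

```text
t: 1.58
eef_pos: [0.2299, 0.4836, 0.2274]
tool_rot: [[-0.851, 0.189, 0.491], [0.163, 0.982, -0.095], [-0.5, -0.0, -0.866]]
force: [0.7, 0.7, 0.2]
gripper_width: 1.0
grip_force: 0.0
```

>>> step_arm --increments '[{"x": -1.8,"y": -2.6,"z": 1.3,"rx": 0,"ry": 0,"rz": 0,"grip": 1},{"x": -1.8,"y": -2.6,"z": 1.3,"rx": 0,"ry": 0,"rz": 0,"grip": 1},{"x": -1.8,"y": -2.6,"z": 1.3,"rx": 0,"ry": 0,"rz": 0,"grip": 1},{"x": -1.8,"y": -2.6,"z": 1.3,"rx": 0,"ry": 0,"rz": 0,"grip": 1},{"x": -1.8,"y": -2.6,"z": 1.3,"rx": 0,"ry": 0,"rz": 0,"grip": 1}]'

```text
t: 2.0
eef_pos: [0.3137, 0.3351, 0.2163]
tool_rot: [[-0.851, 0.189, 0.491], [0.164, 0.982, -0.094], [-0.5, 0.0, -0.866]]
force: [-0.2, 1.0, 0.3]
gripper_width: 0.996
grip_force: 0.0
```

>>> step_arm --increments '[{"x": -1.8,"y": -2.6,"z": 1.4,"rx": 0,"ry": 0,"rz": 0,"grip": 1},{"x": -1.8,"y": -2.6,"z": 1.4,"rx": 0,"ry": 0,"rz": 0,"grip": 1},{"x": -1.9,"y": -2.7,"z": 1.5,"rx": 0,"ry": 0,"rz": 0,"grip": 1},{"x": 0,"y": 0,"z": 0,"rx": 0,"ry": 0,"rz": 0,"grip": 1}]'

```text
t: 2.33
eef_pos: [0.3677, 0.2385, 0.206]
tool_rot: [[-0.849, 0.198, 0.489], [0.169, 0.98, -0.103], [-0.5, -0.004, -0.866]]
force: [-0.0, -1.0, -1.4]
gripper_width: 1.001
grip_force: 0.0
```

```bash
python3 look.py w2 L "np.array([.432,.234,.093])" -10.7
```

```text
grip_a [([290.0, 199.0], 0.82), ([540.0, 280.0], 0.61)]
rim_a [([530.0, 294.0], 0.97), ([275.0, 231.0], 0.74)]
paddle_a [([262.0, 326.0], 0.93), ([495.0, 131.0], 0.56)]
drive_a [([7.0, 253.0], 0.83), ([288.0, 170.0], 0.67), ([499.0, 240.0], 0.62), ([186.0, 308.0], 0.17)]
predicted grip px [283.5 198.4] axis at wheel top [283.1 189.3] knob top [283.8 204.4]
t 2.58 pos [0.366  0.2476 0.2069] turn [-0.    0.01 -0.08] shift [-0.14 -0.11  0.14]
[-82.9   8.5  23.8 135.7  46.7  35.1 -19. ]
```

View pics/w2.png

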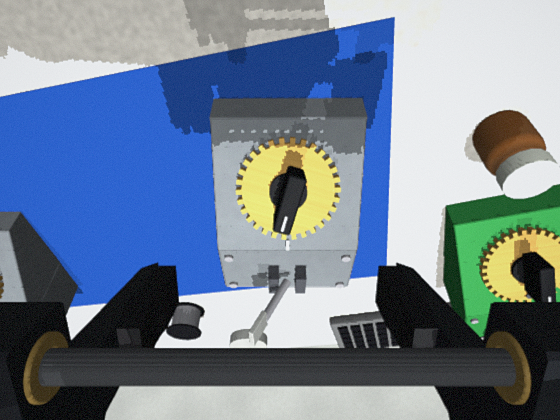

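Wrist picture: the left drive's knob is at about (290,200), with its bar running from (298,170) to the white pointer end at (284,235). The green look-alike is at right (499,240) and the spool at (186,320). I'll enlarge the knob to get the bar's angle.

```bash
python3 - <<'E'
from h import *
im=cv2.imread("pics/w2.png")
cv2.imwrite("pics/w2c.png",cv2.resize(im[130:255,225:365],(672,600),interpolation=cv2.INTER_CUBIC))
E
```

```text
(no output)
```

View pics/w2c.png

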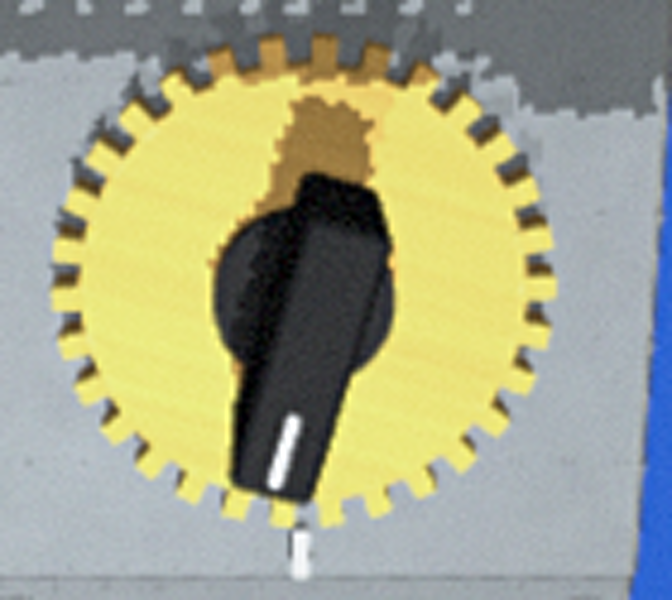

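```bash
cat > bar.py <<'E'
from h import *
def bar(c,ends,rimc,yaw,g):
    "ends: far/near centre of knob top face px; rimc: wheel centre px; returns angle and axis estimate"
    R=tgt(yaw); n=-R[:,2]
    def on(p,h):
        o,d=ray("wrist",p,c); p0=g+(h-.028)*n; return o+d*(n@(p0-o))/(n@d)
    A,B=[R.T@(on(p,.044)-g) for p in ends]; W=R.T@(on(rimc,0)-g)
    print("len",np.linalg.norm(A-B),"mid off (tool axes, mm)",((A+B)/2*1000).round(1),"wheel off",(W*1000).round(1))
    d=A-B; print("bar turn about tool z vs x:",np.degrees(np.arctan2(d[1],d[0])))
E
python3 - <<'E'
from bar import *
f=lambda u,v:(225+u/4.8,130+v/4.8)
c=cam("wrist")
bar(c,[f(345,232),f(274,492)],f(304,281),-10.7,np.array([.432,.234,.093]))
# housing ledge front edge / slope sides for yaw: slope left edge and right edge bottoms
for p,z in(((219,249),.09),((357,249),.09),((212,118),.03),((365,118),.03)): print(onz("wrist",p,z,c).round(4))
E
```

```text
len 0.04352848356512275 mid off (tool axes, mm) [ -0.4  10.  -16. ] wheel off [ 1.6 10.6 28. ]
bar turn about tool z vs x: 14.11113180746884
[0.4905 0.1688 0.09  ]
[0.5147 0.2951 0.09  ]
[0.3902 0.1877 0.03  ]
[0.414 0.313 0.03 ]
```

The arm was still settling when that picture was taken. I'll retake it and transfer the pixels by template match.

```bash
python3 - <<'E'
from bar import *
c=cam("wrist");o=robot.get_obs();im=robot.read_camera("wrist");cv2.imwrite("pics/w3.png",im)
old=cv2.imread("pics/w2.png");t=old[130:255,225:365]
_,s,_,l=cv2.minMaxLoc(cv2.matchTemplate(im,t,cv2.TM_CCOEFF_NORMED));print(s,l)
f=lambda u,v:(l[0]+u/4.8,l[1]+v/4.8)
g=np.array([.432,.234,.093])
bar(c,[f(345,232),f(274,492)],f(304,281),-10.7,g)
dx,dy=l[0]-225,l[1]-130
Q=[onz("wrist",(p[0]+dx,p[1]+dy),z,c) for p,z in(((219,249),.09),((357,249),.09),((212,118),.03),((365,118),.03))];print(np.round(Q,4))
print(o["eef_pos"],cam("wrist")[1][:3,3]-c[1][:3,3])
E
```

```text
0.9531871676445007 (213, 132)
len 0.043783592495520225 mid off (tool axes, mm) [ -1.9   1.  -16. ] wheel off [-0.1  0.3 28. ]
bar turn about tool z vs x: 14.632111314663366
[[0.4915 0.1568 0.09  ]
 [0.5158 0.2839 0.09  ]
 [0.3902 0.1773 0.03  ]
 [0.4142 0.3031 0.03  ]]
[0.36597992 0.24757857 0.2069318 ] [-4.72086281e-05 -7.33770824e-05 -7.45662009e-05]
```

>>> step_arm --increments '[{"x": -0.2,"y": 0,"z": 2,"rx": 0,"ry": 0,"rz": 4.9,"grip": 0.8},{"x": 0,"y": 0,"z": 2,"rx": 0,"ry": 0,"rz": 4.9,"grip": 0.8},{"x": 0,"y": 0,"z": 2,"rx": 0,"ry": 0,"rz": 4.8,"grip": 0.8},{"x": 0,"y": 0,"z": 2,"rx": 0,"ry": 0,"rz": 0,"grip": 0.8},{"x": 0,"y": 0,"z": 2,"rx": 0,"ry": 0,"rz": 0,"grip": 0.8}]'

```text
t: 3.05
eef_pos: [0.4172, 0.2375, 0.1202]
tool_rot: [[-0.776, 0.395, 0.491], [0.405, 0.91, -0.093], [-0.483, 0.126, -0.866]]
force: [1.0, 0.6, 1.4]
gripper_width: 0.801
grip_force: 0.0
```

>>> step_arm --increments '[{"x": 0,"y": 0,"z": 1.8,"rx": 0,"ry": 0,"rz": 0,"grip": 0.8},{"x": 0,"y": 0,"z": 1.5,"rx": 0,"ry": 0,"rz": 0,"grip": 0.8},{"x": 0,"y": 0,"z": 1.5,"rx": 0,"ry": 0,"rz": 0,"grip": 0.8},{"x": 0,"y": 0,"z": 0,"rx": 0,"ry": 0,"rz": 0,"grip": 0.8},{"x": 0,"y": 0,"z": 0,"rx": 0,"ry": 0,"rz": 0,"grip": 0.8}]'

```text
t: 3.47
eef_pos: [0.4404, 0.2319, 0.079]
tool_rot: [[-0.776, 0.397, 0.49], [0.404, 0.91, -0.095], [-0.484, 0.124, -0.866]]
force: [-0.4, -0.1, -0.2]
gripper_width: 0.799
grip_force: 0.0
```

```bash
python3 - <<'E'
from h import *
R=tgt(-10.8,-14.6);g=np.array([.432,.234,.093])+tgt(-10.8)@[-.001,.0006,0]
need(g+.016*R[:,2],R);o=robot.get_obs();print(o["force"],o["wrist_torque"],R.T@o["wrist_torque"],o["joints"].round(1))
E
```

```text
t 3.47 pos [0.4404 0.2319 0.079 ] turn [-0.11  0.    0.02] shift [-0.02  0.12 -0.04]
[-0.38929706 -0.0653274  -0.15439803] [0.05548958 0.47845317 0.03271032] [ 0.13471594  0.46131463 -0.04590119] [-73.3  32.8  28.1 134.5  83.8  11.5 -68.7]
```

>>> step_arm --increments '[{"x": 0,"y": 0.1,"z": 0,"rx": 0,"ry": 0,"rz": 0,"grip": 0},{"x": 0,"y": 0,"z": 0,"rx": 0,"ry": 0,"rz": 0,"grip": 0},{"x": 0,"y": 0,"z": 0,"rx": 0,"ry": 0,"rz": 0,"grip": 0},{"x": 0,"y": 0,"z": 0,"rx": 0,"ry": 0,"rz": 0,"grip": 0},{"x": 0,"y": 0,"z": 0,"rx": 0,"ry": 0,"rz": 0,"grip": 0}]'

```text
t: 3.88
eef_pos: [0.4409, 0.2327, 0.0799]
tool_rot: [[-0.775, 0.397, 0.491], [0.406, 0.909, -0.094], [-0.484, 0.126, -0.866]]
force: [0.0, 0.2, -0.9]
gripper_width: 0.443
grip_force: 0.0
```

```bash
cat > st.py <<'E'
from h import *
import sys
o=robot.get_obs();R=np.array(o["tool_rot"]);R0=tgt(float(sys.argv[1]) if len(sys.argv)>1 else -10.8)
print("t",round(o["t"],2),"rz",np.degrees(Ro.from_matrix(R0.T@R).as_rotvec()).round(2),"F tool",(R.T@o["force"]).round(1),"M tool",(R.T@o["wrist_torque"]).round(3),"w",round(o["gripper_width"],3),"gf",round(o["grip_force"],1),"tau7",round(o["tau"][6],3),"j",o["joints"].round(1),"pos",np.round(o["eef_pos"],4))
E
python3 st.py
```

```text
t 3.88 rz [ 0.03 -0.02 14.67] F tool [0.4 0.  0.7] M tool [0.181 0.475 0.002] w 0.443 gf 0.0 tau7 0.015 j [-73.4  32.6  28.1 134.4  83.4  11.5 -68.3] pos [0.4409 0.2327 0.0799]
```

>>> step_arm --increments '[{"x": 0,"y": 0,"z": 0,"rx": 0,"ry": 0,"rz": 0,"grip": 0},{"x": 0,"y": 0,"z": 0,"rx": 0,"ry": 0,"rz": 0,"grip": 0},{"x": 0,"y": 0,"z": 0,"rx": 0,"ry": 0,"rz": 0,"grip": 0},{"x": 0,"y": 0,"z": 0,"rx": 0,"ry": 0,"rz": 0,"grip": 0},{"x": 0,"y": 0,"z": 0,"rx": 0,"ry": 0,"rz": 0,"grip": 0}]'

```text
t: 4.3
eef_pos: [0.441, 0.2325, 0.0796]
tool_rot: [[-0.775, 0.397, 0.491], [0.406, 0.909, -0.095], [-0.484, 0.126, -0.866]]
force: [0.0, -0.1, 0.6]
gripper_width: 0.157
grip_force: 30.0
```

```bash
python3 st.py
```

```text
t 4.3 rz [ 5.000e-02 -1.000e-02  1.467e+01] F tool [-0.4  0.  -0.5] M tool [0.044 0.529 0.059] w 0.157 gf 30.0 tau7 0.005 j [-73.3  32.7  28.1 134.4  83.5  11.5 -68.4] pos [0.441  0.2325 0.0796]
```

>>> step_arm --increments '[{"x": 0,"y": 0,"z": 0,"rx": 0,"ry": 0,"rz": 2.5,"grip": 0},{"x": 0,"y": 0,"z": 0,"rx": 0,"ry": 0,"rz": 2.5,"grip": 0},{"x": 0,"y": 0,"z": 0,"rx": 0,"ry": 0,"rz": 2.5,"grip": 0},{"x": 0,"y": 0,"z": 0,"rx": 0,"ry": 0,"rz": 2.5,"grip": 0},{"x": 0,"y": 0,"z": 0,"rx": 0,"ry": 0,"rz": 0,"grip": 0}]'

```text
t: 4.72
eef_pos: [0.441, 0.2324, 0.0796]
tool_rot: [[-0.694, 0.527, 0.491], [0.558, 0.824, -0.095], [-0.455, 0.208, -0.866]]
force: [-0.6, -0.1, 0.5]
gripper_width: 0.16
grip_force: 30.0
```

```bash
python3 st.py; python3 - <<'E'
from h import *
im=robot.read_camera("wrist");cv2.imwrite("pics/w4.png",im)
E
python3 st.py
```

```text
t 4.72 rz [ 6.000e-02 -1.000e-02  2.473e+01] F tool [ 0.1 -0.3 -0.8] M tool [ 0.174  0.554 -0.115] w 0.16 gf 30.0 tau7 -0.716 j [-73.3  32.7  28.1 134.4  83.5  11.5 -78.5] pos [0.441  0.2324 0.0796]
t 4.77 rz [ 6.00e-02 -1.00e-02  2.46e+01] F tool [-0.2  0.9 -1.6] M tool [ 0.251  0.536 -0.077] w 0.151 gf 30.0 tau7 -0.414 j [-73.3  32.7  28.1 134.4  83.5  11.5 -78.3] pos [0.441  0.2325 0.0796]
```

>>> step_arm --increments '[{"x": 0,"y": 0,"z": 0,"rx": 0,"ry": 0,"rz": 2,"grip": 0},{"x": 0,"y": 0,"z": 0,"rx": 0,"ry": 0,"rz": 2,"grip": 0},{"x": 0,"y": 0,"z": 0,"rx": 0,"ry": 0,"rz": 0,"grip": 0},{"x": 0,"y": 0,"z": 0,"rx": 0,"ry": 0,"rz": 0,"grip": 0}]'

```text
t: 5.1
eef_pos: [0.4409, 0.2324, 0.0796]
tool_rot: [[-0.658, 0.571, 0.491], [0.612, 0.785, -0.095], [-0.44, 0.238, -0.866]]
force: [-0.2, 0.7, 1.3]
gripper_width: 0.156
grip_force: 30.0
```

```bash
python3 st.py; python3 - <<'E'
from h import *
im=robot.read_camera("wrist");cv2.imwrite("pics/w5.png",im)
M=[]
for i in range(4):
    robot.read_camera("wrist"); o=robot.get_obs(); M.append((np.array(o["tool_rot"]).T@o["wrist_torque"])[2])
print(np.round(M,3),np.mean(M))
a=cv2.imread("pics/w4.png")
cv2.imwrite("pics/w45.png",np.hstack([cv2.resize(x[150:330,160:400],(400,300)) for x in(a,im)]))
E
```

```text
t 5.1 rz [ 6.000e-02 -1.000e-02  2.853e+01] F tool [-0.   0.7 -1.3] M tool [ 0.204  0.489 -0.159] w 0.156 gf 30.0 tau7 -0.284 j [-73.3  32.7  28.1 134.4  83.5  11.5 -82.3] pos [0.4409 0.2324 0.0796]
[-0.164 -0.154 -0.202 -0.106] -0.15664394146281324
```

View pics/w45.png

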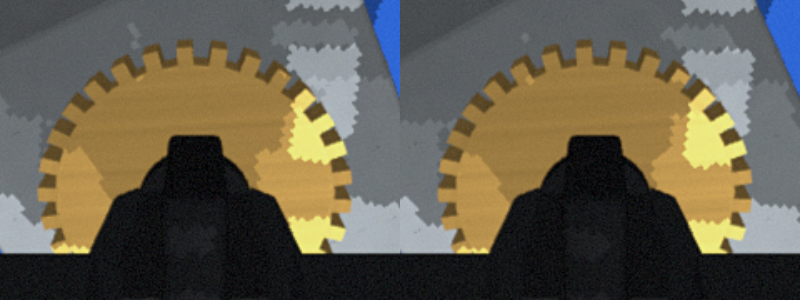

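The wheel teeth hold still against the knob while the camera turned 4 degrees, and Mz is about -0.16. So the clockwise end of the play has been passed. Now anticlockwise.

>>> step_arm --increments '[{"x": 0,"y": 0,"z": 0,"rx": 0,"ry": 0,"rz": -4,"grip": 0},{"x": 0,"y": 0,"z": 0,"rx": 0,"ry": 0,"rz": -4,"grip": 0},{"x": 0,"y": 0,"z": 0,"rx": 0,"ry": 0,"rz": -4,"grip": 0},{"x": 0,"y": 0,"z": 0,"rx": 0,"ry": 0,"rz": -4,"grip": 0},{"x": 0,"y": 0,"z": 0,"rx": 0,"ry": 0,"rz": -4,"grip": 0}]'

```text
t: 5.77
eef_pos: [0.441, 0.2326, 0.0796]
tool_rot: [[-0.814, 0.311, 0.491], [0.305, 0.948, -0.095], [-0.495, 0.073, -0.866]]
force: [-0.3, 0.9, 1.1]
gripper_width: 0.154
grip_force: 30.0
```

>>> step_arm --increments '[{"x": 0,"y": 0,"z": 0,"rx": 0,"ry": 0,"rz": -4,"grip": 0},{"x": 0,"y": 0,"z": 0,"rx": 0,"ry": 0,"rz": 0,"grip": 0},{"x": 0,"y": 0,"z": 0,"rx": 0,"ry": 0,"rz": 0,"grip": 0}]'

```text
t: 6.02
eef_pos: [0.441, 0.2326, 0.0796]
tool_rot: [[-0.832, 0.258, 0.491], [0.244, 0.965, -0.094], [-0.498, 0.041, -0.866]]
force: [-0.8, 1.4, -0.2]
gripper_width: 0.16
grip_force: 30.0
```

```bash
cat > mz.py <<'E'
from h import *
import sys
M=[]
for i in range(5):
    im=robot.read_camera("wrist"); o=robot.get_obs(); M.append((np.array(o["tool_rot"]).T@o["wrist_torque"])[2])
cv2.imwrite(f"pics/{sys.argv[1]}.png",im)
print("Mz",np.round(M,3),np.mean(M))
E
python3 st.py; python3 mz.py w6
```

```text
t 6.02 rz [0.05 0.   4.8 ] F tool [ 1.1  1.2 -0.4] M tool [-0.294  0.563  0.161] w 0.16 gf 30.0 tau7 0.418 j [-73.2  32.7  28.  134.4  83.5  11.6 -58.5] pos [0.441  0.2326 0.0796]
Mz [0.151 0.188 0.208 0.202 0.16 ] 0.18179718152379257
```

Left drive: Mz is -0.16 at +13.9° and +0.18 at -9.9°. Less the spring's share, the play is about 8° in all, so this one is sound. I'll return it to the middle, release and retreat.

>>> step_arm --increments '[{"x": 0,"y": 0,"z": 0,"rx": 0,"ry": 0,"rz": 4,"grip": 0},{"x": 0,"y": 0,"z": 0,"rx": 0,"ry": 0,"rz": 4,"grip": 0},{"x": 0,"y": 0,"z": 0,"rx": 0,"ry": 0,"rz": 4,"grip": 0},{"x": 0,"y": 0,"z": 0,"rx": 0,"ry": 0,"rz": 0,"grip": 0.8},{"x": 0,"y": 0,"z": 0,"rx": 0,"ry": 0,"rz": 0,"grip": 0.8}]'

```text
t: 6.68
eef_pos: [0.441, 0.2315, 0.0796]
tool_rot: [[-0.761, 0.423, 0.491], [0.436, 0.895, -0.096], [-0.48, 0.141, -0.866]]
force: [-0.2, 0.3, -0.8]
gripper_width: 0.281
grip_force: 0.0
```

>>> step_arm --increments '[{"x": 0,"y": 0,"z": 0,"rx": 0,"ry": 0,"rz": 0,"grip": 0.8},{"x": 0,"y": 0,"z": 0,"rx": 0,"ry": 0,"rz": 0,"grip": 0.8},{"x": 0,"y": 0,"z": 0,"rx": 0,"ry": 0,"rz": 0,"grip": 0.8},{"x": 0,"y": 0,"z": 0,"rx": 0,"ry": 0,"rz": 0,"grip": 0.8},{"x": 0,"y": 0,"z": 0,"rx": 0,"ry": 0,"rz": 0,"grip": 0.8}]'

```text
t: 7.1
eef_pos: [0.441, 0.2322, 0.0796]
tool_rot: [[-0.761, 0.424, 0.491], [0.437, 0.894, -0.095], [-0.48, 0.142, -0.866]]
force: [-0.3, 0.2, 0.4]
gripper_width: 0.663
grip_force: 0.0
```

>>> step_arm --increments '[{"x": 0,"y": 0,"z": -1.5,"rx": 0,"ry": 0,"rz": 0,"grip": 0.8},{"x": 0,"y": 0,"z": -3,"rx": 0,"ry": 0,"rz": 0,"grip": 0.8},{"x": 0,"y": 0,"z": -3.5,"rx": 0,"ry": 0,"rz": 0,"grip": 0.8},{"x": 0,"y": 0,"z": -3.5,"rx": 0,"ry": 0,"rz": 0,"grip": 0.8},{"x": 0,"y": 0,"z": -3,"rx": 0,"ry": 0,"rz": 0,"grip": 0.8}]'

```text
t: 7.52
eef_pos: [0.3685, 0.2457, 0.2067]
tool_rot: [[-0.762, 0.424, 0.49], [0.437, 0.894, -0.095], [-0.478, 0.142, -0.867]]
force: [0.9, 1.3, 0.2]
gripper_width: 0.8
grip_force: 0.0
```

```bash
python3 st.py;python3 - <<'E'
from h import *
R=tgt(-11.1); g=np.array([.501,-.163,.093])
need(g-.131*R[:,2],R)
E
```

```text
t 7.52 rz [ 0.09  0.06 16.66] F tool [-0.3  1.6  0.2] M tool [0.111 0.482 0.007] w 0.8 gf 0.0 tau7 -0.395 j [-75.4   8.4  16.1 135.3  47.8  35.9 -36.4] pos [0.3685 0.2457 0.2067]
t 7.52 pos [0.3685 0.2457 0.2067] turn [  0.06  -0.08 -16.4 ] shift [-12.39 -37.56   7.18]
```

>>> step_arm --increments '[{"x": 0,"y": 0,"z": 0,"rx": 0,"ry": 0,"rz": -5.5,"grip": 0.8},{"x": 0,"y": 0,"z": 0,"rx": 0,"ry": 0,"rz": -5.5,"grip": 0.8},{"x": 0,"y": 0,"z": 0,"rx": 0,"ry": 0,"rz": -5.4,"grip": 0.8},{"x": -1,"y": -3,"z": 0.6,"rx": 0,"ry": 0,"rz": 0,"grip": 0.8},{"x": -1,"y": -3,"z": 0.6,"rx": 0,"ry": 0,"rz": 0,"grip": 0.8}]'

```text
t: 7.93
eef_pos: [0.3743, 0.2194, 0.2031]
tool_rot: [[-0.853, 0.189, 0.487], [0.162, 0.982, -0.097], [-0.497, -0.004, -0.868]]
force: [0.6, -0.0, 0.1]
gripper_width: 0.799
grip_force: 0.0
```

>>> step_arm --increments '[{"x": -1,"y": -3,"z": 0.6,"rx": 0,"ry": 0,"rz": 0,"grip": 0.8},{"x": -1,"y": -3,"z": 0.6,"rx": 0,"ry": 0,"rz": 0,"grip": 0.8},{"x": -1,"y": -3,"z": 0.6,"rx": 0,"ry": 0,"rz": 0,"grip": 0.8},{"x": -1,"y": -3,"z": 0.6,"rx": 0,"ry": 0,"rz": 0,"grip": 0.8},{"x": -1,"y": -3,"z": 0.6,"rx": 0,"ry": 0,"rz": 0,"grip": 0.8}]'

```text
t: 8.35
eef_pos: [0.38, 0.1783, 0.1903]
tool_rot: [[-0.863, 0.19, 0.468], [0.143, 0.981, -0.134], [-0.484, -0.049, -0.874]]
force: [0.2, 0.6, -0.3]
gripper_width: 0.796
grip_force: 0.0
```

>>> step_arm --increments '[{"x": -1,"y": -3,"z": 0.6,"rx": 0,"ry": 0,"rz": 0,"grip": 0.8},{"x": -1,"y": -3,"z": 0.6,"rx": 0,"ry": 0,"rz": 0,"grip": 0.8},{"x": -1,"y": -3,"z": 0.6,"rx": 0,"ry": 0,"rz": 0,"grip": 0.8},{"x": -1,"y": -3,"z": 0.6,"rx": 0,"ry": 0,"rz": 0,"grip": 0.8},{"x": -0.8,"y": -2,"z": 0.6,"rx": 0,"ry": 0,"rz": 0,"grip": 0.8}]'

```text
t: 8.77
eef_pos: [0.3965, 0.1177, 0.1829]
tool_rot: [[-0.882, 0.182, 0.435], [0.116, 0.978, -0.175], [-0.457, -0.103, -0.884]]
force: [0.2, 0.7, 0.1]
gripper_width: 0.803
grip_force: 0.0
```

>>> step_arm --increments '[{"x": 0,"y": 0,"z": 0,"rx": 0,"ry": 0,"rz": 0,"grip": 0.8},{"x": 0,"y": 0,"z": 0,"rx": 0,"ry": 0,"rz": 0,"grip": 0.8},{"x": 0,"y": 0,"z": 0,"rx": 0,"ry": 0,"rz": 0,"grip": 0.8}]'

```text
t: 9.02
eef_pos: [0.3963, 0.1179, 0.1824]
tool_rot: [[-0.882, 0.184, 0.434], [0.117, 0.977, -0.175], [-0.456, -0.104, -0.884]]
force: [-0.8, 0.4, 0.1]
gripper_width: 0.798
grip_force: 0.0
```

```bash
python3 look.py r1 R "np.array([.501,-.163,.093])" -11.1; python3 st.py -11.1; python3 -c "
import cv2
im=cv2.imread('pics/r1.png');cv2.imwrite('pics/r1c.png',cv2.resize(im[130:255,205:345],(672,600),interpolation=cv2.INTER_CUBIC))"
```

```text
grip_a [([24.0, 274.0], 0.74), ([487.0, 191.0], 0.66)]
rim_a [([448.0, 229.0], 0.83), ([49.0, 294.0], 0.73)]
paddle_a []
drive_a [([434.0, 164.0], 0.9), ([86.0, 238.0], 0.77), ([448.0, 228.0], 0.24)]
predicted grip px [ 20.4 270.2] axis at wheel top [ 40.7 258.9] knob top [  7.4 277.4]
t 9.27 pos [0.3961 0.1192 0.1827] turn [-4.94 -2.59  3.44] shift [ -9.13 -25.67   2.53]
[ 21.5  21.1 -71.7 137.2  69.3  50.2 -20.1]
t 9.27 rz [ 4.94  2.59 -3.44] F tool [-0.8  0.6 -0.6] M tool [-0.153  0.421  0.022] w 0.804 gf 0.0 tau7 0.013 j [ 21.5  21.1 -71.7 137.2  69.3  50.2 -20.1] pos [0.3961 0.1192 0.1827]
```

View pics/r1c.png

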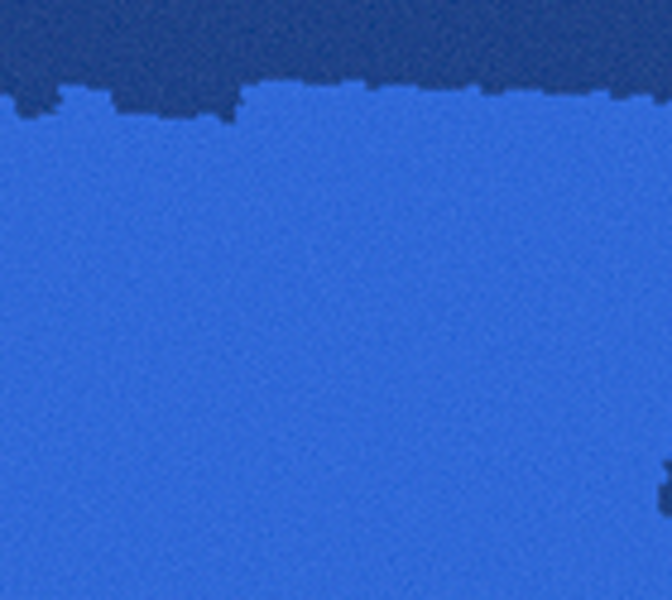

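The arm folded up against its joint-3 and joint-4 limits on this low path, and the picture shows only the mat. I'll lift and extend first.

>>> step_arm --increments '[{"x": -2,"y": 0,"z": -1.7,"rx": 0,"ry": 0,"rz": 0,"grip": 0.8},{"x": -2,"y": 0,"z": -1.7,"rx": 0,"ry": 0,"rz": 0,"grip": 0.8},{"x": -2,"y": 0,"z": -1.7,"rx": 0,"ry": 0,"rz": 0,"grip": 0.8},{"x": -2,"y": 0,"z": -1.7,"rx": 0,"ry": 0,"rz": 0,"grip": 0.8},{"x": -2,"y": 0,"z": -1.7,"rx": 0,"ry": 0,"rz": 0,"grip": 0.8}]'

```text
t: 9.68
eef_pos: [0.4477, 0.1223, 0.3048]
tool_rot: [[-0.882, 0.181, 0.436], [0.114, 0.978, -0.175], [-0.458, -0.104, -0.883]]
force: [-0.4, 0.1, -0.3]
gripper_width: 0.804
grip_force: 0.0
```

```bash
python3 st.py -11.1
```

```text
t 9.68 rz [ 4.95  2.56 -3.43] F tool [0.5 0.  0. ] M tool [-0.138  0.435 -0.006] w 0.804 gf 0.0 tau7 -1.695 j [ 34.1   3.4 -71.5 124.1  38.8  46.3  18.8] pos [0.4477 0.1223 0.3048]
```

>>> step_arm --increments '[{"x": -0.4,"y": -3.2,"z": 0.5,"rx": -2.5,"ry": -1.3,"rz": 1.7,"grip": 0.8},{"x": -0.5,"y": -3.2,"z": 0.4,"rx": -2.4,"ry": -1.3,"rz": 1.7,"grip": 0.8},{"x": -0.5,"y": -3.2,"z": 0.3,"rx": 0,"ry": 0,"rz": 0,"grip": 0.8},{"x": -0.5,"y": -3.2,"z": 0.3,"rx": 0,"ry": 0,"rz": 0,"grip": 0.8},{"x": -0.5,"y": -3.2,"z": 0.3,"rx": 0,"ry": 0,"rz": 0,"grip": 0.8}]'

```text
t: 10.1
eef_pos: [0.4434, -0.0214, 0.3044]
tool_rot: [[-0.868, 0.186, 0.46], [0.148, 0.982, -0.119], [-0.474, -0.035, -0.88]]
force: [0.3, 1.0, -0.3]
gripper_width: 0.801
grip_force: 0.0
```

```bash
python3 st.py -11.1
```

```text
t 10.1 rz [ 1.58  1.7  -1.29] F tool [0.  1.  0.3] M tool [-0.029  0.462 -0.031] w 0.801 gf 0.0 tau7 -2.183 j [ 39.7  -8.7 -45.7 131.4   8.   28.4  66.5] pos [ 0.4434 -0.0214  0.3044]
```

>>> step_arm --increments '[{"x": -0.5,"y": -3,"z": 0.3,"rx": 0,"ry": 0,"rz": 0,"grip": 0.8},{"x": -0.5,"y": -3,"z": 0.3,"rx": 0,"ry": 0,"rz": 0,"grip": 0.8},{"x": -0.5,"y": -3,"z": 0.3,"rx": 0,"ry": 0,"rz": 0,"grip": 0.8},{"x": 0,"y": 0,"z": 0,"rx": 0,"ry": 0,"rz": 0,"grip": 0.8},{"x": 0,"y": 0,"z": 0,"rx": 0,"ry": 0,"rz": 0,"grip": 0.8}]'

```text
t: 10.52
eef_pos: [0.4439, -0.1123, 0.3057]
tool_rot: [[-0.869, 0.189, 0.458], [0.151, 0.981, -0.118], [-0.471, -0.033, -0.881]]
force: [-0.3, 0.5, 0.3]
gripper_width: 0.799
grip_force: 0.0
```

```bash
python3 st.py -11.1;python3 - <<'E'
from h import *
R=tgt(-11.1); g=np.array([.501,-.163,.093])
need(g-.131*R[:,2],R)
E
```

```text
t 10.52 rz [ 1.56  1.86 -1.1 ] F tool [ 0.2  0.4 -0.4] M tool [-0.076  0.437 -0.027] w 0.799 gf 0.0 tau7 0.401 j [ 39.6  -6.8 -30.8 130.9  -1.1  26.9  88.5] pos [ 0.4439 -0.1123  0.3057]
t 10.52 pos [ 0.4439 -0.1123  0.3057] turn [-1.56 -1.86  1.1 ] shift [ 4.94 -3.88  8.61]
```

>>> step_arm --increments '[{"x": 0,"y": 0,"z": 0,"rx": -1.6,"ry": -1.9,"rz": 1.1,"grip": 0.8},{"x": 1.2,"y": -1,"z": 2.1,"rx": 0,"ry": 0,"rz": 0,"grip": 0.8},{"x": 1.2,"y": -1,"z": 2.1,"rx": 0,"ry": 0,"rz": 0,"grip": 0.8},{"x": 1.2,"y": -1,"z": 2.1,"rx": 0,"ry": 0,"rz": 0,"grip": 0.8},{"x": 1.2,"y": -0.9,"z": 2.1,"rx": 0,"ry": 0,"rz": 0,"grip": 0.8}]'

```text
t: 10.93
eef_pos: [0.4356, -0.1495, 0.2213]
tool_rot: [[-0.86, 0.187, 0.474], [0.165, 0.982, -0.087], [-0.482, 0.003, -0.876]]
force: [0.7, -0.2, -0.4]
gripper_width: 0.801
grip_force: 0.0
```

>>> step_arm --increments '[{"x": 0,"y": 0,"z": 0,"rx": 0,"ry": 0,"rz": 0,"grip": 0.8},{"x": 0,"y": 0,"z": 0,"rx": 0,"ry": 0,"rz": 0,"grip": 0.8},{"x": 0,"y": 0,"z": 0,"rx": 0,"ry": 0,"rz": 0,"grip": 0.8}]'

```text
t: 11.18
eef_pos: [0.4365, -0.1495, 0.2236]
tool_rot: [[-0.858, 0.187, 0.478], [0.165, 0.982, -0.089], [-0.486, 0.002, -0.874]]
force: [0.5, 0.1, -0.4]
gripper_width: 0.803
grip_force: 0.0
```

```bash
python3 look.py r2 R "np.array([.501,-.163,.093])" -11.1; python3 st.py -11.1; python3 -c "
import cv2
im=cv2.imread('pics/r2.png');cv2.imwrite('pics/r2c.png',cv2.resize(im[110:290,190:370],(600,600),interpolation=cv2.INTER_CUBIC))"
```

```text
grip_a [([275.0, 196.0], 0.95)]
rim_a [([279.0, 221.0], 0.68)]
paddle_a [([248.0, 317.0], 0.59)]
drive_a [([274.0, 168.0], 0.95)]
predicted grip px [275.8 185.9] axis at wheel top [275.7 178.6] knob top [275.9 190.7]
t 11.43 pos [ 0.4361 -0.1507  0.2235] turn [ 0.18 -0.9   0.14] shift [0.81 0.04 1.5 ]
[ 39.5   3.  -24.9 137.2  -4.1  11.   97.9]
t 11.43 rz [-0.18  0.9  -0.14] F tool [ 0.6  0.5 -0.2] M tool [-0.003  0.425  0.044] w 0.799 gf 0.0 tau7 -0.005 j [ 39.5   3.  -24.9 137.2  -4.1  11.   97.9] pos [ 0.4361 -0.1507  0.2235]
```

View pics/r2c.png

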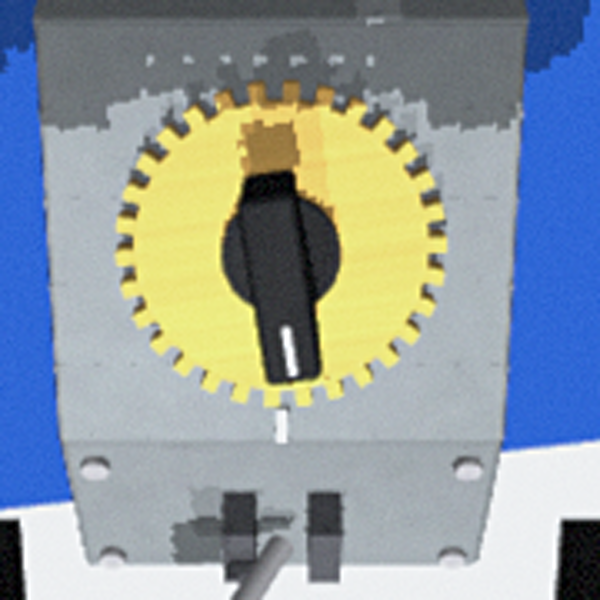

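Right drive's knob is at crop (282,245), full picture about (275,184), with the bar tilted slightly the other way. Measuring it.

```bash
python3 - <<'E'
from bar import *
f=lambda u,v:(190+u/3.3333,110+v/3.3333)
c=cam("wrist");g=np.array([.501,-.163,.093])
bar(c,[f(271,198),f(294,380)],f(281,243),-11.1,g)
Q=[onz("wrist",f(u,v),z,c) for u,v,z in((66,441,.09),(503,441,.09),(38,16,.03),(527,14,.03))];print(np.round(Q,4))
m=(Q[0]+Q[1])/2-(Q[2]+Q[3])/2;print(np.degrees(np.arctan2(Q[0][0]-Q[1][0],Q[1][1]-Q[0][1])),np.degrees(np.arctan2(m[1],m[0])),np.linalg.norm(m))
E
```

```text
len 0.044222813382086265 mid off (tool axes, mm) [ -4.9  -2.  -16. ] wheel off [-3.4 -2.5 28. ]
bar turn about tool z vs x: -7.025920633586733
[[ 0.5646 -0.242   0.09  ]
 [ 0.589  -0.1166  0.09  ]
 [ 0.4622 -0.2231  0.03  ]
 [ 0.486  -0.0968  0.03  ]]
-11.005030809414784 -10.684304693675017 0.12050259818693655
```

```bash
cat > nr.py <<'E'
from h import *
import sys
R=tgt(-11,7.0); g=np.array([.505,-.166,.094])
need(g+.016*R[:,2],R)
E
python3 nr.py
```

```text
t 11.43 pos [ 0.4361 -0.1507  0.2235] turn [ 0.18 -0.89 -6.95] shift [ 0.39 -0.14 16.34]
```

>>> step_arm --increments '[{"x": 0,"y": 0,"z": 2,"rx": 0,"ry": 0,"rz": -3.5,"grip": 0.8},{"x": 0,"y": 0,"z": 2,"rx": 0,"ry": 0,"rz": -3.4,"grip": 0.8},{"x": 0,"y": 0,"z": 2,"rx": 0,"ry": 0,"rz": 0,"grip": 0.8},{"x": 0,"y": 0,"z": 1,"rx": 0,"ry": 0,"rz": 0,"grip": 0.8},{"x": 0,"y": 0,"z": 0,"rx": 0,"ry": 0,"rz": 0,"grip": 0.8}]'

```text
t: 11.85
eef_pos: [0.4414, -0.1553, 0.1988]
tool_rot: [[-0.883, 0.151, 0.444], [0.122, 0.988, -0.092], [-0.452, -0.027, -0.891]]
force: [0.2, 0.3, -0.2]
gripper_width: 0.801
grip_force: 0.0
```

```bash
python3 nr.py; python3 st.py -11
```

```text
t 11.85 pos [ 0.4414 -0.1553  0.1988] turn [-0.07 -3.08 -4.21] shift [-0.36  0.12 13.9 ]
t 11.85 rz [ 0.26  3.07 -2.79] F tool [-0.   0.3  0.2] M tool [-0.001  0.456  0.031] w 0.801 gf 0.0 tau7 -2.822 j [ 51.    8.9 -38.1 135.8  22.4  11.   75.3] pos [ 0.4414 -0.1553  0.1988]
```

>>> step_arm --increments '[{"x": 0,"y": 0,"z": 1,"rx": 0,"ry": -0.6,"rz": -0.8,"grip": 0.8},{"x": 0,"y": 0,"z": 1,"rx": 0,"ry": -0.6,"rz": -0.8,"grip": 0.8},{"x": 0,"y": 0,"z": 1,"rx": 0,"ry": -0.6,"rz": -0.8,"grip": 0.8},{"x": 0,"y": 0,"z": 1,"rx": 0,"ry": -0.6,"rz": -0.8,"grip": 0.8},{"x": 0,"y": 0,"z": 1,"rx": 0,"ry": -0.6,"rz": -0.8,"grip": 0.8}]'

```text
t: 12.27
eef_pos: [0.452, -0.1618, 0.168]
tool_rot: [[-0.879, 0.117, 0.462], [0.078, 0.992, -0.103], [-0.47, -0.054, -0.881]]
force: [-0.3, -0.9, -0.2]
gripper_width: 0.799
grip_force: 0.0
```

```bash
python3 nr.py; python3 st.py -11
```

```text
t 12.27 pos [ 0.452  -0.1618  0.168 ] turn [-0.54 -1.83 -1.76] shift [-0.94  0.49 10.65]
t 12.27 rz [ 0.65  1.79 -5.24] F tool [ 0.3 -1.   0.2] M tool [0.008 0.437 0.006] w 0.799 gf 0.0 tau7 2.638 j [ 58.1  16.9 -47.1 136.4  74.4  11.4  28.1] pos [ 0.452  -0.1618  0.168 ]
```

>>> step_arm --increments '[{"x": -0.3,"y": 0.1,"z": 0.5,"rx": -0.2,"ry": -0.6,"rz": -0.6,"grip": 0.8},{"x": -0.3,"y": 0.2,"z": 0.5,"rx": -0.2,"ry": -0.6,"rz": -0.6,"grip": 0.8},{"x": -0.3,"y": 0.2,"z": 0.5,"rx": -0.2,"ry": -0.6,"rz": -0.6,"grip": 0.8},{"x": 0,"y": 0,"z": 0,"rx": 0,"ry": 0,"rz": 0,"grip": 0.8}]'

```text
t: 12.6
eef_pos: [0.4675, -0.1584, 0.1585]
tool_rot: [[-0.868, 0.083, 0.49], [0.043, 0.995, -0.093], [-0.495, -0.06, -0.867]]
force: [-0.4, 0.1, 0.2]
gripper_width: 0.802
grip_force: 0.0
```

```bash
python3 nr.py; python3 st.py -11
```

```text
t 12.6 pos [ 0.4675 -0.1584  0.1585] turn [ 0.11 -0.09  0.1 ] shift [-0.08 -0.04  9.1 ]
t 12.6 rz [-0.1  0.1 -7.1] F tool [ 0.3  0.  -0.4] M tool [-0.035  0.452 -0.022] w 0.802 gf 0.0 tau7 -1.331 j [ 57.   20.  -47.  136.2  93.7  12.1  11.3] pos [ 0.4675 -0.1584  0.1585]
```

>>> step_arm --increments '[{"x": 0,"y": 0,"z": 1.5,"rx": 0,"ry": 0,"rz": 0,"grip": 0.6},{"x": 0,"y": 0,"z": 1.5,"rx": 0,"ry": 0,"rz": 0,"grip": 0.6},{"x": 0,"y": 0,"z": 1.5,"rx": 0,"ry": 0,"rz": 0,"grip": 0.6},{"x": 0,"y": 0,"z": 1,"rx": 0,"ry": 0,"rz": 0,"grip": 0.6}]'

```text
t: 12.93
eef_pos: [0.4941, -0.1642, 0.1102]
tool_rot: [[-0.869, 0.085, 0.488], [0.044, 0.995, -0.095], [-0.493, -0.061, -0.868]]
force: [0.0, -0.3, 0.0]
gripper_width: 0.6
grip_force: 0.0
```

```bash
python3 nr.py; python3 st.py -11
```

```text
t 12.93 pos [ 0.4941 -0.1642  0.1102] turn [ 0.03 -0.2   0.06] shift [-0.14  0.01  3.56]
t 12.93 rz [-0.02  0.2  -7.06] F tool [-0.1 -0.3  0. ] M tool [-0.007  0.501  0.036] w 0.6 gf 0.0 tau7 0.016 j [ 57.4  32.4 -50.1 133.8 110.5  21.8  -1.3] pos [ 0.4941 -0.1642  0.1102]
```

>>> step_arm --increments '[{"x": 0,"y": 0,"z": 1.2,"rx": 0,"ry": 0,"rz": 0,"grip": 0.6},{"x": -0.1,"y": 0,"z": 1.2,"rx": 0,"ry": 0,"rz": 0,"grip": 0.5},{"x": 0,"y": 0,"z": 1.1,"rx": 0,"ry": 0,"rz": 0,"grip": 0.5},{"x": 0,"y": 0,"z": 0,"rx": 0,"ry": 0,"rz": 0,"grip": 0.5}]'

```text
t: 13.27
eef_pos: [0.512, -0.1674, 0.0798]
tool_rot: [[-0.87, 0.085, 0.487], [0.044, 0.995, -0.094], [-0.492, -0.06, -0.869]]
force: [0.2, -0.6, 0.3]
gripper_width: 0.499
grip_force: 0.0
```

```bash
python3 nr.py; python3 st.py -11; python3 mz.py r3; python3 -c "
import cv2
im=cv2.imread('pics/r3.png');cv2.imwrite('pics/r3c.png',im[130:350,100:450])"
```

```text
t 13.27 pos [ 0.512  -0.1674  0.0798] turn [ 0.07 -0.28  0.04] shift [-0.09 -0.01  0.02]
t 13.27 rz [-0.05  0.29 -7.04] F tool [-0.4 -0.6 -0.1] M tool [-0.042  0.508  0.011] w 0.499 gf 0.0 tau7 -0.166 j [ 56.3  39.1 -49.9 131.8 115.7  26.2  -3.8] pos [ 0.512  -0.1674  0.0798]
Mz [ 0.001 -0.004  0.003  0.055  0.023] 0.015727052642393956
```

View pics/r3c.png

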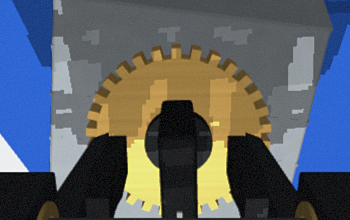

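The bar sits centred between the fingers, at crop (178,150). Closing.

>>> step_arm --increments '[{"x": 0,"y": 0,"z": 0,"rx": 0,"ry": 0,"rz": 0,"grip": 0},{"x": 0,"y": 0,"z": 0,"rx": 0,"ry": 0,"rz": 0,"grip": 0},{"x": 0,"y": 0,"z": 0,"rx": 0,"ry": 0,"rz": 0,"grip": 0},{"x": 0,"y": 0,"z": 0,"rx": 0,"ry": 0,"rz": 0,"grip": 0},{"x": 0,"y": 0,"z": 0,"rx": 0,"ry": 0,"rz": 0,"grip": 0}]'

```text
t: 13.93
eef_pos: [0.5129, -0.1662, 0.0816]
tool_rot: [[-0.867, 0.082, 0.491], [0.042, 0.995, -0.093], [-0.496, -0.06, -0.866]]
force: [-0.2, 0.5, 0.9]
gripper_width: 0.157
grip_force: 30.0
```

>>> step_arm --increments '[{"x": 0,"y": 0,"z": 0,"rx": 0,"ry": 0,"rz": 0,"grip": 0},{"x": 0,"y": 0,"z": 0,"rx": 0,"ry": 0,"rz": 3,"grip": 0},{"x": 0,"y": 0,"z": 0,"rx": 0,"ry": 0,"rz": 3,"grip": 0},{"x": 0,"y": 0,"z": 0,"rx": 0,"ry": 0,"rz": 4,"grip": 0},{"x": 0,"y": 0,"z": 0,"rx": 0,"ry": 0,"rz": 0,"grip": 0}]'

```text
t: 14.35
eef_pos: [0.5129, -0.1663, 0.0815]
tool_rot: [[-0.839, 0.234, 0.491], [0.217, 0.972, -0.093], [-0.499, 0.029, -0.866]]
force: [-2.0, 0.8, 5.2]
gripper_width: 0.158
grip_force: 30.0
```

```bash
python3 st.py -11; python3 mz.py r4
```

```text
t 14.35 rz [-0.15  0.04  3.03] F tool [-0.7  0.4 -5.6] M tool [0.003 0.397 0.028] w 0.158 gf 30.0 tau7 -0.722 j [ 58.4  40.4 -52.8 131.8 114.6  28.  -11.9] pos [ 0.5129 -0.1663  0.0815]
Mz [ 0.016 -0.02   0.023  0.012 -0.031] 0.00010940564578520857
```

>>> step_arm --increments '[{"x": 0,"y": 0,"z": 0,"rx": 0,"ry": 0,"rz": 3,"grip": 0},{"x": 0,"y": 0,"z": 0,"rx": 0,"ry": 0,"rz": 3,"grip": 0},{"x": 0,"y": 0,"z": 0,"rx": 0,"ry": 0,"rz": 0,"grip": 0}]'

```text
t: 14.85
eef_pos: [0.5129, -0.1663, 0.0815]
tool_rot: [[-0.811, 0.32, 0.491], [0.316, 0.944, -0.093], [-0.493, 0.08, -0.866]]
force: [-2.6, 0.8, 5.0]
gripper_width: 0.158
grip_force: 30.0
```

```bash
python3 st.py -11; python3 mz.py r5
```

```text
t 14.85 rz [-0.14  0.04  8.95] F tool [-0.1  0.3 -5.6] M tool [-0.049  0.345  0.02 ] w 0.158 gf 30.0 tau7 -0.596 j [ 59.5  41.2 -54.3 131.7 113.9  29.1 -16.5] pos [ 0.5129 -0.1663  0.0815]
Mz [-0.079 -0.071 -0.011 -0.017  0.002] -0.0353771578051819
```

>>> step_arm --increments '[{"x": 0,"y": 0,"z": 0,"rx": 0,"ry": 0,"rz": 3,"grip": 0},{"x": 0,"y": 0,"z": 0,"rx": 0,"ry": 0,"rz": 2,"grip": 0},{"x": 0,"y": 0,"z": 0,"rx": 0,"ry": 0,"rz": 0,"grip": 0}]'

```text
t: 15.35
eef_pos: [0.5129, -0.1663, 0.0815]
tool_rot: [[-0.78, 0.389, 0.491], [0.397, 0.913, -0.093], [-0.484, 0.122, -0.866]]
force: [-2.8, 1.7, 5.2]
gripper_width: 0.158
grip_force: 30.0
```

```bash
python3 st.py -11; python3 mz.py r6
```

```text
t 15.35 rz [-0.13  0.05 13.93] F tool [ 0.3  1.1 -6. ] M tool [-0.07   0.329 -0.16 ] w 0.158 gf 30.0 tau7 -0.514 j [ 60.4  42.  -55.5 131.7 113.3  30.  -20.4] pos [ 0.5129 -0.1663  0.0815]
Mz [-0.141 -0.065 -0.087 -0.152 -0.189] -0.12664400533136982
```

Clockwise stop found about 15° from the start, torque -0.13. Now anticlockwise.

>>> step_arm --increments '[{"x": 0,"y": 0,"z": 0,"rx": 0,"ry": 0,"rz": -5,"grip": 0},{"x": 0,"y": 0,"z": 0,"rx": 0,"ry": 0,"rz": -5,"grip": 0},{"x": 0,"y": 0,"z": 0,"rx": 0,"ry": 0,"rz": -5,"grip": 0},{"x": 0,"y": 0,"z": 0,"rx": 0,"ry": 0,"rz": -5,"grip": 0},{"x": 0,"y": 0,"z": 0,"rx": 0,"ry": 0,"rz": -5,"grip": 0}]'

```text
t: 16.02
eef_pos: [0.5129, -0.1662, 0.0815]
tool_rot: [[-0.871, 0.018, 0.491], [-0.032, 0.995, -0.093], [-0.49, -0.096, -0.866]]
force: [-1.4, 1.6, 3.5]
gripper_width: 0.153
grip_force: 30.0
```

>>> step_arm --increments '[{"x": 0,"y": 0,"z": 0,"rx": 0,"ry": 0,"rz": -5,"grip": 0},{"x": 0,"y": 0,"z": 0,"rx": 0,"ry": 0,"rz": -4,"grip": 0},{"x": 0,"y": 0,"z": 0,"rx": 0,"ry": 0,"rz": 0,"grip": 0}]'

```text
t: 16.27
eef_pos: [0.5129, -0.1663, 0.0815]
tool_rot: [[-0.863, -0.117, 0.491], [-0.186, 0.978, -0.093], [-0.469, -0.171, -0.866]]
force: [-0.2, 2.1, 4.0]
gripper_width: 0.155
grip_force: 30.0
```

```bash
python3 st.py -11; python3 mz.py r7
```

```text
t 16.27 rz [-1.400e-01  2.000e-02 -2.031e+01] F tool [-2.1  1.4 -3.8] M tool [-0.497  0.241 -0.005] w 0.155 gf 30.0 tau7 0.785 j [ 53.6  37.3 -46.6 132.  118.2  24.    5.8] pos [ 0.5129 -0.1663  0.0815]
Mz [ 0.03   0.027 -0.043 -0.005  0.003] 0.0022348797490425788
```

>>> step_arm --increments '[{"x": 0,"y": 0,"z": 0,"rx": 0,"ry": 0,"rz": -4,"grip": 0},{"x": 0,"y": 0,"z": 0,"rx": 0,"ry": 0,"rz": -4,"grip": 0},{"x": 0,"y": 0,"z": 0,"rx": 0,"ry": 0,"rz": 0,"grip": 0}]'

```text
t: 16.77
eef_pos: [0.5129, -0.1662, 0.0815]
tool_rot: [[-0.839, -0.235, 0.491], [-0.318, 0.943, -0.093], [-0.441, -0.234, -0.866]]
force: [-1.1, 3.2, 4.7]
gripper_width: 0.155
grip_force: 30.0
```

```bash
python3 st.py -11; python3 mz.py r8
```

```text
t 16.77 rz [ -0.16  -0.   -28.19] F tool [-2.2  2.2 -5. ] M tool [-0.511  0.083  0.058] w 0.155 gf 30.0 tau7 0.773 j [ 52.   36.4 -44.5 132.1 119.7  22.8  11.5] pos [ 0.5129 -0.1662  0.0815]
Mz [0.117 0.116 0.083 0.072 0.122] 0.101839158409152
```

Resistance is felt here too, so the right drive's play is about 31° in all and it is the worn one. I'll add a small 2° margin, return to the middle, release and back out.

>>> step_arm --increments '[{"x": 0,"y": 0,"z": 0,"rx": 0,"ry": 0,"rz": -2,"grip": 0},{"x": 0,"y": 0,"z": 0,"rx": 0,"ry": 0,"rz": 0,"grip": 0},{"x": 0,"y": 0,"z": 0,"rx": 0,"ry": 0,"rz": 0,"grip": 0},{"x": 0,"y": 0,"z": 0,"rx": 0,"ry": 0,"rz": 5,"grip": 0},{"x": 0,"y": 0,"z": 0,"rx": 0,"ry": 0,"rz": 5,"grip": 0}]'

```text
t: 17.43
eef_pos: [0.5129, -0.1662, 0.0815]
tool_rot: [[-0.864, -0.109, 0.491], [-0.176, 0.98, -0.093], [-0.471, -0.167, -0.866]]
force: [-1.5, 2.4, 4.5]
gripper_width: 0.155
grip_force: 30.0
```

>>> step_arm --increments '[{"x": 0,"y": 0,"z": 0,"rx": 0,"ry": 0,"rz": 5,"grip": 0},{"x": 0,"y": 0,"z": 0,"rx": 0,"ry": 0,"rz": 5,"grip": 0},{"x": 0,"y": 0,"z": 0,"rx": 0,"ry": 0,"rz": 3,"grip": 0},{"x": 0,"y": 0,"z": 0,"rx": 0,"ry": 0,"rz": 0,"grip": 0},{"x": 0,"y": 0,"z": 0,"rx": 0,"ry": 0,"rz": 0,"grip": 0.6}]'

```text
t: 17.85
eef_pos: [0.5126, -0.167, 0.0812]
tool_rot: [[-0.867, 0.087, 0.49], [0.047, 0.995, -0.094], [-0.496, -0.058, -0.867]]
force: [0.6, 0.2, 0.2]
gripper_width: 0.212
grip_force: 0.0
```

>>> step_arm --increments '[{"x": 0,"y": 0,"z": 0,"rx": 0,"ry": 0,"rz": 0,"grip": 0.6},{"x": 0,"y": 0,"z": 0,"rx": 0,"ry": 0,"rz": 0,"grip": 0.6},{"x": 0,"y": 0,"z": 0,"rx": 0,"ry": 0,"rz": 0,"grip": 0.6},{"x": 0,"y": 0,"z": 0,"rx": 0,"ry": 0,"rz": 0,"grip": 0.6},{"x": 0,"y": 0,"z": 0,"rx": 0,"ry": 0,"rz": 0,"grip": 0.6}]'

```text
t: 18.27
eef_pos: [0.5127, -0.1667, 0.0813]
tool_rot: [[-0.867, 0.083, 0.49], [0.043, 0.995, -0.093], [-0.496, -0.06, -0.866]]
force: [0.4, -0.7, -0.4]
gripper_width: 0.581
grip_force: 0.0
```

>>> step_arm --increments '[{"x": 0,"y": 0,"z": -1.5,"rx": 0,"ry": 0,"rz": 0,"grip": 0.6},{"x": 0,"y": 0,"z": -2,"rx": 0,"ry": 0,"rz": 0,"grip": 0.6},{"x": 0,"y": 0,"z": -2,"rx": 0,"ry": 0,"rz": 0,"grip": 0.6},{"x": 0,"y": 0,"z": -2,"rx": 0,"ry": 0,"rz": 0,"grip": 0},{"x": 0,"y": 0,"z": 0,"rx": 0,"ry": 0,"rz": 0,"grip": 0}]'

```text
t: 18.68
eef_pos: [0.4757, -0.1597, 0.1488]
tool_rot: [[-0.866, 0.083, 0.493], [0.04, 0.995, -0.096], [-0.498, -0.063, -0.865]]
force: [1.0, -0.4, -0.8]
gripper_width: 0.472
grip_force: 0.0
```

```bash
python3 st.py -11
```

```text
t 18.68 rz [ 0.02 -0.12 -7.22] F tool [-0.5 -0.3  1.2] M tool [-0.131  0.498  0.006] w 0.472 gf 0.0 tau7 0.971 j [ 57.8  23.1 -48.8 135.6  99.8  14.9   6.2] pos [ 0.4757 -0.1597  0.1488]
```

Next, the right drive's flag. I'll shut the fingers, lift and turn the tool to point down.

>>> step_arm --increments '[{"x": -1.5,"y": -0.2,"z": -2.6,"rx": 0,"ry": 0,"rz": 0,"grip": 0},{"x": -1.5,"y": -0.2,"z": -2.6,"rx": 0,"ry": 0,"rz": 0,"grip": 0},{"x": -1.5,"y": -0.2,"z": -2.6,"rx": 0,"ry": 0,"rz": 0,"grip": 0},{"x": -1.5,"y": -0.2,"z": -2.6,"rx": 0,"ry": 0,"rz": 3.6,"grip": 0},{"x": 0,"y": 0,"z": 0,"rx": 0,"ry": 0,"rz": 3.6,"grip": 0}]'

```text
t: 19.1
eef_pos: [0.4753, -0.1663, 0.2057]
tool_rot: [[-0.857, 0.18, 0.483], [0.146, 0.983, -0.107], [-0.494, -0.021, -0.869]]
force: [-0.0, -0.3, 0.3]
gripper_width: 0.094
grip_force: 0.0
```

>>> step_arm --increments '[{"x": 0,"y": 0,"z": 0,"rx": 0,"ry": 6,"rz": 0,"grip": 0},{"x": 0,"y": 0,"z": 0,"rx": 0,"ry": 6,"rz": 0,"grip": 0},{"x": 0,"y": 0,"z": 0,"rx": 0,"ry": 6,"rz": 0,"grip": 0},{"x": 0,"y": 0,"z": 0,"rx": 0,"ry": 6,"rz": 0,"grip": 0},{"x": 0,"y": 0,"z": 0,"rx": 0,"ry": 6,"rz": 0,"grip": 0}]'

```text
t: 19.52
eef_pos: [0.474, -0.1662, 0.2034]
tool_rot: [[-0.984, 0.18, -0.017], [0.18, 0.984, -0.019], [0.013, -0.021, -1.0]]
force: [0.7, -0.6, -0.9]
gripper_width: 0.005
grip_force: 0.0
```

```bash
cat > nf.py <<'E'
from h import *
import sys
a=np.radians(-11);ex=np.array([np.cos(a),np.sin(a),0]);ey=np.array([-np.sin(a),np.cos(a),0]);ez=np.array([0,0,1.])
R=np.c_[-ex,ey,-ez]
p=np.array([.557,-.1755,0])+.055*ex+float(sys.argv[1])*ey+float(sys.argv[2])*ez
need(p,R)
o=robot.get_obs();print("F drive",(np.c_[ex,ey,ez].T@o["force"]).round(1),o["joints"].round(1),"w",round(o["gripper_width"],2))
E
python3 nf.py -.075 .25;python3 nf.py -.075 .142
```

```text
t 19.52 pos [ 0.474  -0.1662  0.2034] turn [-1.23 -0.74  0.65] shift [-13.83  -6.83  -4.66]
F drive [ 0.8 -0.4 -0.9] [ 61.2  33.7 -63.4 109.2  36.   60.7  61.8] w 0.0
t 19.52 pos [ 0.474  -0.1662  0.2034] turn [-1.23 -0.74  0.65] shift [-13.83  -6.83   6.14]
F drive [ 0.8 -0.4 -0.9] [ 61.2  33.7 -63.4 109.2  36.   60.7  61.8] w 0.0
```

>>> step_arm --increments '[{"x": 0,"y": -2.2,"z": 0,"rx": -1.2,"ry": -0.7,"rz": 0.7,"grip": 0},{"x": -2,"y": -2.3,"z": 0,"rx": 0,"ry": 0,"rz": 0,"grip": 0},{"x": -3.5,"y": -2.3,"z": 0,"rx": 0,"ry": 0,"rz": 0,"grip": 0},{"x": -3.5,"y": 0,"z": 0,"rx": 0,"ry": 0,"rz": 0,"grip": 0},{"x": -3.5,"y": 0,"z": 0,"rx": 0,"ry": 0,"rz": 0,"grip": 0}]'

```text
t: 19.93
eef_pos: [0.5842, -0.2592, 0.2029]
tool_rot: [[-0.981, 0.195, 0.002], [0.195, 0.981, -0.003], [-0.003, -0.002, -1.0]]
force: [0.4, 1.1, 0.2]
gripper_width: 0.004
grip_force: 0.0
```

>>> step_arm --increments '[{"x": -1.3,"y": 0,"z": 0,"rx": 0,"ry": 0,"rz": 0,"grip": 0},{"x": 0,"y": 0,"z": 0,"rx": 0,"ry": 0,"rz": 0,"grip": 0},{"x": 0,"y": 0,"z": 0,"rx": 0,"ry": 0,"rz": 0,"grip": 0}]'

```text
t: 20.18
eef_pos: [0.5966, -0.258, 0.2035]
tool_rot: [[-0.982, 0.19, 0.003], [0.19, 0.982, -0.001], [-0.003, -0.0, -1.0]]
force: [-1.1, -0.0, 0.1]
gripper_width: 0.003
grip_force: 0.0
```

```bash
python3 nf.py -.075 .142; python3 - <<'E'
from h import *
c=[cam("top"),cam("scene")]
for n in("top","scene"):
    robot.read_camera(n);print(n,[(np.round(r["point"]).tolist(),round(r["score"],2)) for r in robot.spot_point(n,"paddle_a")])
E
```

```text
t 20.18 pos [ 0.5966 -0.258   0.2035] turn [-0.01  0.2   0.03] shift [-0.04 -0.16  6.15]
F drive [-1.1 -0.2  0.1] [ 55.   45.4 -57.3  87.8  40.   68.9  69.8] w 0.0
top [([358.0, 176.0], 0.64), ([411.0, 285.0], 0.63), ([157.0, 141.0], 0.62), ([233.0, 195.0], 0.59)]
scene [([263.0, 281.0], 0.61), ([448.0, 159.0], 0.61), ([96.0, 241.0], 0.58), ([343.0, 173.0], 0.54)]
```

>>> step_arm --increments '[{"x": 0,"y": 0,"z": 2.1,"rx": 0,"ry": 0,"rz": 0,"grip": 0},{"x": 0,"y": 0,"z": 2,"rx": 0,"ry": 0,"rz": 0,"grip": 0},{"x": 0,"y": 0,"z": 2,"rx": 0,"ry": 0,"rz": 0,"grip": 0},{"x": 0,"y": 0,"z": 0,"rx": 0,"ry": 0,"rz": 0,"grip": 0}]'

```text
t: 20.72
eef_pos: [0.5941, -0.2587, 0.1404]
tool_rot: [[-0.982, 0.191, -0.0], [0.191, 0.982, -0.001], [0.0, -0.001, -1.0]]
force: [-1.5, 0.1, -0.8]
gripper_width: 0.005
grip_force: 0.0
```

>>> step_arm --increments '[{"x": 0,"y": 1.2,"z": 0,"rx": 0,"ry": 0,"rz": 0,"grip": 0},{"x": 0,"y": 1.2,"z": 0,"rx": 0,"ry": 0,"rz": 0,"grip": 0},{"x": 0,"y": 1.2,"z": 0,"rx": 0,"ry": 0,"rz": 0,"grip": 0},{"x": 0,"y": 1.2,"z": 0,"rx": 0,"ry": 0,"rz": 0,"grip": 0},{"x": 0,"y": 1.2,"z": 0,"rx": 0,"ry": 0,"rz": 0,"grip": 0}]'

```text
t: 21.13
eef_pos: [0.6096, -0.1978, 0.1452]
tool_rot: [[-0.982, 0.189, 0.008], [0.189, 0.982, -0.002], [-0.008, -0.001, -1.0]]
force: [0.7, -0.2, 1.4]
gripper_width: 0.007
grip_force: 0.6
```

```bash
python3 nf.py 0 .142
```

```text
t 21.13 pos [ 0.6096 -0.1978  0.1452] turn [-0.03  0.45  0.09] shift [0.09 1.18 0.32]
F drive [ 0.7 -0.1  1.4] [ 49.   48.1 -54.9  91.8  43.2  63.   61.7] w 0.01
```

>>> step_arm --increments '[{"x": 0,"y": 0.4,"z": 0,"rx": 0,"ry": 0,"rz": 0,"grip": 0},{"x": 0,"y": 0.4,"z": 0,"rx": 0,"ry": 0,"rz": 0,"grip": 0},{"x": 0,"y": 0.4,"z": 0,"rx": 0,"ry": 0,"rz": 0,"grip": 0},{"x": 0,"y": 0,"z": 0,"rx": 0,"ry": 0,"rz": 0,"grip": 0}]'

```text
t: 21.47
eef_pos: [0.6111, -0.187, 0.1439]
tool_rot: [[-0.982, 0.19, 0.006], [0.19, 0.982, -0.001], [-0.006, -0.0, -1.0]]
force: [0.8, 0.0, -0.6]
gripper_width: 0.001
grip_force: 0.0
```

```bash
python3 nf.py 0 .142
```

```text
t 21.47 pos [ 0.6111 -0.187   0.1439] turn [-0.01  0.33  0.06] shift [0.03 0.1  0.19]
F drive [ 0.8  0.2 -0.6] [ 48.1  48.1 -54.9  92.1  43.2  62.9  60.7] w 0.0
```

>>> step_arm --increments '[{"x": 0,"y": 0.2,"z": 0,"rx": 0,"ry": 0,"rz": 0,"grip": 0},{"x": 0,"y": 0.1,"z": 0,"rx": 0,"ry": 0,"rz": 0,"grip": 0},{"x": 0,"y": 0,"z": 0,"rx": 0,"ry": 0,"rz": 0,"grip": 0}]'

```text
t: 21.72
eef_pos: [0.6114, -0.1851, 0.1437]
tool_rot: [[-0.982, 0.191, 0.005], [0.191, 0.982, -0.002], [-0.005, -0.001, -1.0]]
force: [-0.8, -1.5, -0.1]
gripper_width: 0.004
grip_force: 0.2
```

```bash
python3 nf.py 0 .142
```

```text
t 21.72 pos [ 0.6114 -0.1851  0.1437] turn [-0.03  0.31 -0.  ] shift [ 0.02 -0.1   0.17]
F drive [-0.5 -1.6 -0.1] [ 47.9  48.  -54.9  92.1  43.2  62.9  60.4] w 0.0
```

>>> step_arm --increments '[{"x": 0,"y": 0.2,"z": 0,"rx": 0,"ry": 0,"rz": 0,"grip": 0},{"x": 0,"y": 0.2,"z": 0,"rx": 0,"ry": 0,"rz": 0,"grip": 0}]'

```text
t: 21.88
eef_pos: [0.6121, -0.1813, 0.1438]
tool_rot: [[-0.982, 0.191, 0.005], [0.191, 0.982, -0.002], [-0.006, -0.001, -1.0]]
force: [0.1, -1.7, -0.7]
gripper_width: 0.006
grip_force: 0.5
```

```bash
python3 nf.py 0 .142
```

```text
t 21.88 pos [ 0.6121 -0.1813  0.1438] turn [-0.04  0.32 -0.01] shift [ 0.02 -0.48  0.18]
F drive [ 0.4 -1.6 -0.7] [ 47.6  48.  -54.9  92.2  43.2  62.8  60. ] w 0.01
```

>>> step_arm --increments '[{"x": 0,"y": 0.2,"z": 0,"rx": 0,"ry": 0,"rz": 0,"grip": 0},{"x": 0,"y": 0.2,"z": 0,"rx": 0,"ry": 0,"rz": 0,"grip": 0}]'

```text
t: 22.05
eef_pos: [0.6132, -0.1768, 0.144]
tool_rot: [[-0.982, 0.19, 0.006], [0.19, 0.982, -0.002], [-0.006, -0.0, -1.0]]
force: [0.3, -0.7, -0.4]
gripper_width: 0.008
grip_force: 0.4
```

```bash
python3 nf.py 0 .142;python3 - <<'E'
from h import *
im=robot.read_camera("wrist");cv2.imwrite("pics/f1.png",im)
s=robot.read_camera("scene");t=robot.read_camera("top")
cv2.imwrite("pics/f1c.png",np.hstack([cv2.resize(im,(400,300)),cv2.resize(s[230:320,210:330],(400,300),interpolation=cv2.INTER_CUBIC)]))
E
```

```text
t 22.05 pos [ 0.6132 -0.1768  0.144 ] turn [-0.02  0.35  0.03] shift [ 0.04 -0.95  0.2 ]
F drive [ 0.5 -0.6 -0.4] [ 47.2  48.  -54.9  92.2  43.2  62.8  59.6] w 0.01
```

View pics/f1c.png

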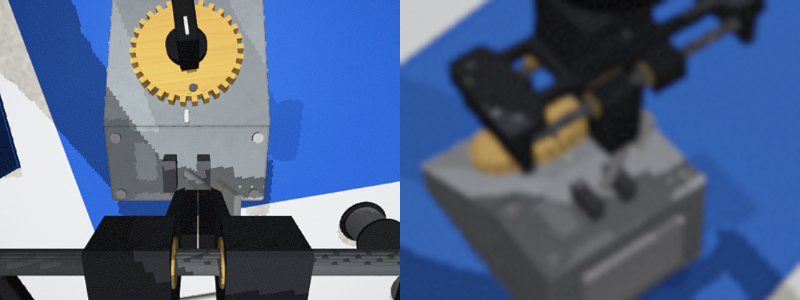

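The flag's rod now leans left, seen at the right in the wrist picture. I'll keep pushing gently until the stop's force shows.

>>> step_arm --increments '[{"x": 0,"y": 0.2,"z": 0,"rx": 0,"ry": 0,"rz": 0,"grip": 0},{"x": 0,"y": 0.2,"z": 0,"rx": 0,"ry": 0,"rz": 0,"grip": 0}]'

```text
t: 22.37
eef_pos: [0.6135, -0.1752, 0.1438]
tool_rot: [[-0.981, 0.192, 0.005], [0.192, 0.981, -0.005], [-0.006, -0.004, -1.0]]
force: [-1.7, -9.1, 1.9]
gripper_width: 0.004
grip_force: 4.2
```

>>> step_arm --increments '[{"x": 0,"y": 0.2,"z": 0,"rx": 0,"ry": 0,"rz": 0,"grip": 0}]'

```text
t: 22.45
eef_pos: [0.6136, -0.175, 0.1438]
tool_rot: [[-0.981, 0.193, 0.004], [0.193, 0.981, -0.007], [-0.005, -0.007, -1.0]]
force: [-3.2, -12.4, 2.3]
gripper_width: 0.003
grip_force: 6.0
```

```bash
python3 nf.py 0 .142
```

```text
t 22.45 pos [ 0.6136 -0.175   0.1438] turn [-0.37  0.3  -0.12] shift [ 0.04 -1.13  0.18]
F drive [ -0.8 -12.8   2.3] [ 46.8  47.9 -54.7  92.2  43.4  62.9  59.1] w 0.0
```

At the stop, with 12 N and the position stalled. Backing off, lifting, and checking.

>>> step_arm --increments '[{"x": 0,"y": -1,"z": 0,"rx": 0,"ry": 0,"rz": 0,"grip": 0},{"x": 0,"y": -2,"z": 0,"rx": 0,"ry": 0,"rz": 0,"grip": 0},{"x": 0,"y": -2,"z": 0,"rx": 0,"ry": 0,"rz": 0,"grip": 0},{"x": 0,"y": 0,"z": -2.5,"rx": 0,"ry": 0,"rz": 0,"grip": 0},{"x": 0,"y": 0,"z": -3.5,"rx": 0,"ry": 0,"rz": 0,"grip": 0}]'

```text
t: 22.87
eef_pos: [0.602, -0.2216, 0.2014]
tool_rot: [[-0.981, 0.193, 0.0], [0.193, 0.981, 0.001], [0.0, 0.001, -1.0]]
force: [1.0, 0.4, -0.5]
gripper_width: 0.003
grip_force: 0.0
```

>>> step_arm --increments '[{"x": 0,"y": 0,"z": -3.5,"rx": 0,"ry": 0,"rz": 0,"grip": 0},{"x": 0,"y": -3,"z": -3,"rx": 0,"ry": 0,"rz": 0,"grip": 0},{"x": 0,"y": -3,"z": -1,"rx": 0,"ry": 0,"rz": 0,"grip": 0},{"x": 0,"y": -3,"z": 0,"rx": 0,"ry": 0,"rz": 0,"grip": 0},{"x": 0,"y": 0,"z": 0,"rx": 0,"ry": 0,"rz": 0,"grip": 0}]'

```text
t: 23.28
eef_pos: [0.5854, -0.3158, 0.2788]
tool_rot: [[-0.98, 0.2, 0.006], [0.2, 0.98, -0.005], [-0.007, -0.004, -1.0]]
force: [-0.9, -0.9, -1.0]
gripper_width: 0.002
grip_force: 0.0
```

```bash
python3 nf.py 0 .142; python3 - <<'E'
from h import *
for n in("top","scene"):
    robot.read_camera(n);print(n,[(np.round(r["point"]).tolist(),round(r["score"],2)) for r in robot.spot_point(n,"paddle_a")])
    K,T,_=cam(n)
    a=np.radians(-11);ex=np.array([np.cos(a),np.sin(a),0]);ey=np.array([-np.sin(a),np.cos(a),0])
    for s in(-1,1):
        p=np.array([.557,-.1755,.1483])+.055*ex+s*.0264*ey
        q=T[:3,:3].T@(p-T[:3,3]);v=K@[q[0],-q[1],-q[2]];print(s,(v[:2]/v[2]).round(1))
E
```

```text
t 23.28 pos [ 0.5854 -0.3158  0.2788] turn [-0.23  0.41 -0.51] shift [-0.03 13.23 13.68]
F drive [-0.7 -1.  -1. ] [ 59.6  42.5 -59.2  81.2  36.9  76.4  77.3] w 0.0
top [([158.0, 142.0], 0.59), ([409.0, 286.0], 0.57), ([234.0, 195.0], 0.52), ([342.0, 172.0], 0.49)]
-1 [357.3 175.5]
1 [341.4 172.2]
scene [([283.0, 267.0], 0.69), ([447.0, 159.0], 0.64), ([342.0, 177.0], 0.61), ([94.0, 240.0], 0.55)]
-1 [259.3 279.4]
1 [279.6 267.4]
```

The paddle detection now matches the left-stop prediction (342,172 against 341,172), the other flag hasn't moved, and the robot is clear.

```bash
python3 -c "
from bench import robot
print(robot.finish_job())"
```

```text
the job is handed in; nothing more can be done
None
```

The job is handed in: the right-hand drive is the worn one, with about 31° of play against about 8° on the left. Its fault flag is pushed left against its stop, and the left drive's flag shows no movement.

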